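# Start a drying stack of carving blanks

## Robot

A 6-joint arm with a two-finger parallel gripper is mounted at the origin on the work surface. World frame = base frame: x ahead of the robot, y to its left, z up, the work surface at z = 0. Lengths are in m, angles in rad, forces in N, time in s.
With the tool pointing down it reaches from about 0.375 to 0.75 m from the base axis. Payload 9 kg.
Tool frame: the origin (TCP) lies on the mounting face of the last link; the fingertips stand 173 mm ahead of it and the grasp point (between the pads) lies 155 mm ahead of it; x points along the fingers, y is the direction in which the jaws open and shut, and the axes are right-handed (so a half turn about x gives the same grasp; the last joint's range is limited). The gripper opens to 85 mm and grips with 20 to 120 N. Pads are 22 mm wide; open, the fingers measure 114 mm over their backs; the gripper's body (76 mm by 85 mm) begins 54 mm behind the grasp point. The pads swing forward as they close: fully open they stand 13 mm farther back than shut.
Start: joints at [-0.218, 0.104, 0.097, 1.564, 0, 1.353], TCP at [0.6, 0, 0.405] pointing down, gripper open.
Joint ranges: [-2.99, 2.99], [-0.84, 1.86], [-1.1, 1.16], [-1.84, 2.11], [-1.51, 1.56], [-3.14, 3.14]. Speed limits (rad/s): [2.22, 2.22, 2.57, 3.14, 3.14, 3.14].

## Interface

Orientations are given as a 3x3 rotation matrix whose columns are the frame's x, y, z axes.
In Python, from station import read_state, camera, close_job gives the robot as it stands.
- The arm moves only by the tool carry_out, never from a script. Its arguments are lists of equal length, an entry for each row: "linear": the shift along the tool's x, y, z in units of 60 mm (1.0 is 60 mm), a list of three; "twist": the turn about the tool's x in units of 10 degrees (1.0 is 10 degrees). A call has 1 to 8 rows; each row shifts and turns the commanded pose from where the row before left it, along the tool's axes as they then stand; what a row does not reach is not made up. A row lasts 1/8 s, in which the tool goes at most 62.5 mm and 10.7 degrees, less where a joint would pass 70% of its speed; a pose out of reach is approached as far as the arm can. A call with a number of a shift or a turn outside -1 to 1 is refused whole. A call with a gripper value outside its range is refused whole. "claw" is the closure, from 0 (fully open) to 1 (shut), set as the call begins (left out, the last holds). The fingers move at their own pace and stop on an object; "newtons" is the grip in N (left out, the last holds). Time passes only in rows, so rows that do not move let the fingers close. It gives the time, the measured TCP pose, the force and the opening at its end, in the units of the state.
- read_state(): the state, without advancing time (a new reading comes with each control period).
- camera(name): name is "scene" or "side" or "wrist"; returns a dict with "img" (480x640x3 uint8, blue, green, red), "range_z" (480x640 float32, m along the optical axis (not along the pixel's ray), 0 where there is no reading), "fx", "fy", "cx", "cy" (pixels), "world_from_camera" (4x4, takes a point from camera to world coordinates). Camera axes: x right, y up, looking along -z (the intrinsics and any distortion apply to the point x, -y, -z); pixel columns grow to the right and rows downward; lengths in m; the calibration is good to about 2 mm. A picture is of the moment at which its call begins.
- close_job(): hands the job in, once; it reports no verdict.
The state is a dict: "clock": time; "joints": joint angles; "qvel": joint speeds; "effort": joint torques, N m; "eef_pos": TCP position; "tool_rot": TCP orientation; "wrist_force": force on the tool from outside, world axes, zero at the start; "moment": the same for the moment, N m; "gripper_width": finger opening in m.
Only numpy, scipy, OpenCV 4.12 (cv2) and the standard library are available. Lean on these libraries where they do the work, as an engineer would, in place of code of your own. Each camera call takes 0.05 s, during which the arm holds its last target.

## Task

Start the drying stack on the plywood drying base: lay the two thick blanks flat and squarely across its two bearers, centred over them and at least 3 cm apart, one on either side of the middle. Then take the two slim slats out of the tilted rack and lay them flat and squarely across the two blanks, parallel to the bearers, centred over the blanks and again at least 3 cm apart, one on either side of the middle. Leave the spoon blank in the rack and do not disturb the glue bottle, mallet or gouge.

Things in the scene. Friction and masses are not known exactly. Their poses are not given: they have to be found in the camera images.
- drying_base: fixed plywood board 170 x 170 x 12 mm lying on the bench with two wooden bearers on it, each 150 long (along the board's x) x 20 wide x 20 mm high, at y = -50 and +50 mm; the bearers' tops are 32 mm above the bench. Origin: centre of the board's underside, on the bench; z up. Its place and yaw vary
- blank_a: thick wooden blank 150 (x) x 36 (y) x 22 mm (z), lying flat on the bench at the start, about 60 g. Origin: centre of its underside
- blank_b: second thick blank, the same as blank_a (150 x 36 x 22 mm). Origin: centre of its underside
- rack: fixed rack; its floor, 180 x 210 mm, rises towards +x at 35 deg and carries two slats and a spoon blank in any order, 65 mm apart along y, lengthways up the slope, against a lip 12 mm high. A back board square to the floor, 80 mm up the slope from the middle, rises 80 mm from the floor and so leans out over them. Origin: on the bench, 68 mm straight below the middle of the floor's surface; z up
- slat_a: slim wooden slat 150 (x, up the slope at the start) x 22 (y) x 16 mm (z), lying on the rack's floor, about 30 g. Origin: centre of its underside (the face on the rack's floor); its z is square to that face
- slat_b: second slim slat, the same as slat_a (150 x 22 x 16 mm). Origin: centre of its underside
- spoon: rough-sawn spoon blank, 150 mm long (x) and 16 mm thick, with a 14 mm wide stem and at its upper (+x) end a bowl 40 mm wide; lies in the rack beside the slats and stays there. Origin: underside, mid-length
- glue: bystander: closed orange glue bottle standing upright, 56 mm in diameter, 180 mm high. Origin: centre of its base
- mallet: bystander: dark wooden carver's mallet standing on its head, up to 88 mm in diameter, 215 mm high. Origin: centre of its base
- gouge: bystander: carving gouge lying flat, handle 120 x 24 x 24 mm from x = -110 to +10 mm, steel blade on to x = +135 mm. Origin: on the bench under the handle's front end; x points to the blade's tip
Mind the look-alikes: they are no part of the job. What is shaped like the blank_a but pink is not meant.

How it is judged:
On the way:
1. both thick blanks lie flat and at rest across both bearers, square to them, at least about 24 mm apart, before the slats make the next layer (y of blank_a in the frame of drying_base between -0.022 and 0.022 m and z of blank_a in the frame of drying_base between 0.027 and 0.037 m and angle between each of blank_a, blank_b's own z axis and vertical below 0.08 rad and angle between the x axis of each of blank_a, blank_b and the y axis of drying_base, either way round below 0.14 rad and x of blank_a in the frame of drying_base between -0.064 and 0.064 m and y of blank_b in the frame of drying_base between -0.022 and 0.022 m and z of blank_b in the frame of drying_base between 0.027 and 0.037 m and x of blank_b in the frame of drying_base between -0.064 and 0.064 m and ((x of blank_a in the frame of drying_base below -0.018 m and x of blank_b in the frame of drying_base above 0.018 m) or (x of blank_b in the frame of drying_base below -0.018 m and x of blank_a in the frame of drying_base above 0.018 m)) and distance between blank_a and blank_b above 0.06 m and linear speed of each of blank_a, blank_b below 0.02 m/s and angular speed of each of blank_a, blank_b below 0.2 rad/s), for 0.2 s.
At the end, for the whole second after the job is handed in: Two blanks flat across the bearers, two slats flat across the blanks: within 8 deg of square, centred lengthways within 22 mm, heights within 5 mm, one either side of the middle (blanks 18-64 mm off it, centres 60 mm or more apart; slats 14-68 and 47 mm), at rest (all of step 1 and x of slat_a in the frame of drying_base between -0.022 and 0.022 m and z of slat_a in the frame of drying_base between 0.049 and 0.059 m and angle between each of slat_a, slat_b's own z axis and vertical below 0.08 rad and angle between the x axis of each of slat_a, slat_b and the x axis of drying_base, either way round below 0.14 rad and y of slat_a in the frame of drying_base between -0.068 and 0.068 m and x of slat_b in the frame of drying_base between -0.022 and 0.022 m and z of slat_b in the frame of drying_base between 0.049 and 0.059 m and y of slat_b in the frame of drying_base between -0.068 and 0.068 m and ((y of slat_a in the frame of drying_base below -0.014 m and y of slat_b in the frame of drying_base above 0.014 m) or (y of slat_b in the frame of drying_base below -0.014 m and y of slat_a in the frame of drying_base above 0.014 m)) and distance between slat_a and slat_b above 0.047 m and linear speed of each of slat_a, slat_b below 0.02 m/s and angular speed of each of slat_a, slat_b below 0.2 rad/s); the robot touches nothing.
It fails at once if the rough spoon blank in the rack is moved by more than 25 mm (distance of spoon from where it was at the start of the episode above 0.025 m).
It fails at once if the glue bottle is moved by more than 25 mm or tipped over (distance of glue from where it was at the start of the episode above 0.025 m or angle between glue's own z axis and vertical above 0.35 rad).
It fails at once if the mallet is moved by more than 25 mm or tipped over (distance of mallet from where it was at the start of the episode above 0.025 m or angle between mallet's own z axis and vertical above 0.35 rad).
It fails at once if the gouge is moved by more than 25 mm (distance of gouge from where it was at the start of the episode above 0.025 m).
It also fails if it takes over 72 s, if anything falls off the work surface, if the arm or the gripper's body presses on something with over 40 N, if the wrist force passes 120 N, or if a joint passes its speed limit or range.

## Working session

There is one attempt and no reset: what is moved stays moved. The work goes in short steps, Python scripts to look and compute and a tool call to move; the robot and the scene stay as the last step left them, time stands still between calls to the robot, and variables do not carry over. Pictures are saved under pics/ and viewed, and the job is handed in when it is done.

Besides the shell and the picture viewer there is one more tool, called as name(argument=value, ...) on one line, values as JSON. carry_out: Moves the arm, as the interface text tells. Shifts and turns lie within -1 to 1; 1 stands for 60 mm of shift or 10 degrees of turn. Its arguments: {"type":"object","properties":{"linear":{"type":"array","items":{"type":"array","items":{"type":"number"}}},"twist":{"type":"array","items":{"type":"number"}},"claw":{"type":"number"},"newtons":{"type":"number"}},"required":["linear","twist"]}

```bash
mkdir -p pics; ls; cat > h.py <<'E'
import numpy as np, cv2, sys
sys.path.insert(0,'.')
from station import read_state, camera, close_job
def snap(name,tag):
    c=camera(name); np.savez(f'pics/{tag}.npz',**{k:c[k] for k in c}); cv2.imwrite(f'pics/{tag}.png',c['img']); return c
def load(tag):
    d=np.load(f'pics/{tag}.npz'); return {k:d[k] for k in d}
def cloud(c):
    z=c['range_z'].astype(float); v,u=np.mgrid[0:480,0:640]
    X=(u-c['cx'])/c['fx']*z; Y=-(v-c['cy'])/c['fy']*z
    P=np.stack([X,Y,-z,np.ones_like(z)],-1)@c['world_from_camera'].T
    return P[...,:3]
E
python3 - <<'E'
from h import *
s=read_state(); print(s['clock'],s['eef_pos'],s['tool_rot'],s['gripper_width'])
for n in ('scene','side','wrist'):
    c=snap(n,n+'0'); print(n,c['fx'],c['cx'],c['cy'],np.round(c['world_from_camera'],3).tolist(),[k for k in c])
E
```

```text
pics
0.0 [5.99889063e-01 2.24619281e-05 4.03925660e-01] [[-1.29284034e-03  9.99999164e-01 -3.22598492e-05]
 [ 2.66756306e-04 -3.19150015e-05 -9.99999964e-01]
 [-9.99999129e-01 -1.29284890e-03 -2.66714822e-04]] 0.08545548580231337
scene 467.31404244542944 314.2961466382286 240.84784357665635 [[-0.844, -0.314, 0.434, 0.961], [0.536, -0.489, 0.688, 0.634], [-0.004, 0.814, 0.581, 0.592], [0.0, 0.0, 0.0, 1.0]] ['img', 'range_z', 'fx', 'fy', 'cx', 'cy', 'world_from_camera']
side 495.724301279957 329.8722015126209 238.68544249660553 [[0.996, 0.042, -0.084, 0.48], [-0.092, 0.63, -0.771, -0.747], [0.02, 0.775, 0.631, 0.711], [0.0, 0.0, 0.0, 1.0]] ['img', 'range_z', 'fx', 'fy', 'cx', 'cy', 'world_from_camera']
wrist 416.21462452177406 313.8982495992253 240.04700673131703 [[1.0, 0.0, 0.001, 0.599], [-0.001, 0.966, 0.258, 0.064], [-0.001, -0.258, 0.966, 0.373], [0.0, 0.0, 0.0, 1.0]] ['img', 'range_z', 'fx', 'fy', 'cx', 'cy', 'world_from_camera']
```

View pics/scene0.png

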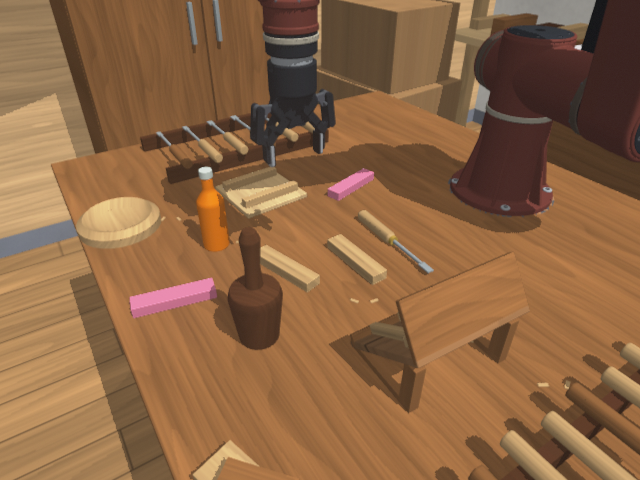

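View pics/side0.png

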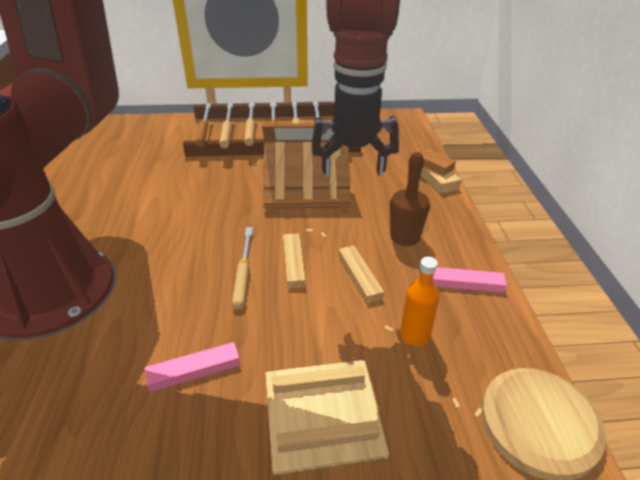

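View pics/wrist0.png

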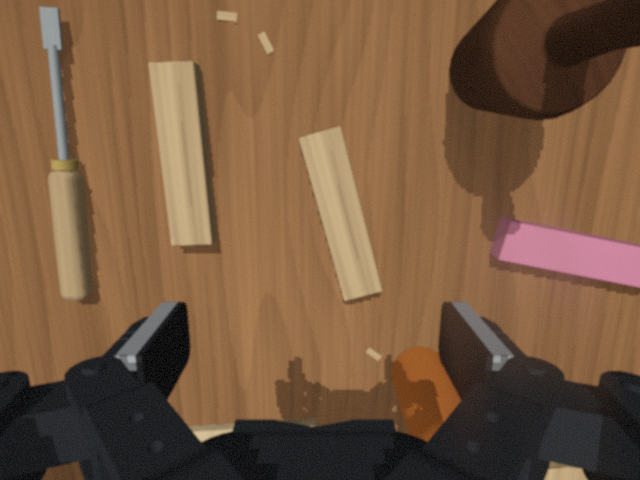

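Side view: the two wood-coloured blanks sit at (293,260) and (360,273). The pink look-alikes at (191,365) and (468,280) are ruled out. The base is at (325,415), the rack at (307,165) with three pieces, the gouge at (243,270), the glue at (420,305) and the mallet at (408,215).

```bash
cat >> h.py <<'E'
def rect_of(P,mask):
    pts=P[mask]; r=cv2.minAreaRect((pts[:,:2]*1000).astype(np.float32)); return r
def comps(tag,zlo,zhi,sel=None,minn=60):
    c=load(tag);P=cloud(c);m=(c['range_z']>0)&(P[...,2]>zlo)&(P[...,2]<zhi)
    if sel is not None: m&=sel(c['img'],P)
    n,l,st,ce=cv2.connectedComponentsWithStats(m.astype(np.uint8),connectivity=4)
    for i in range(1,n):
        if st[i,4]<minn: continue
        k=l==i; r=rect_of(P,k); print(tag,i,np.round(ce[i]),st[i,4],'c',np.round(r[0],1),'sz',np.round(r[1],1),'ang',round(r[2],1),'zmed',round(np.median(P[k][:,2])*1000,1),'col',c['img'][k].mean(0).round())
E
python3 - <<'E'
from h import *
ws=lambda i,P:(P[...,0]>.2)&(P[...,0]<.95)&(abs(P[...,1])<.6)
for t in('side0','scene0','wrist0'):
    c=load(t);P=cloud(c)
    b=P[(abs(P[...,2])<.008)&ws(0,P)]; print(t,'bench z',np.median(b[:,2]))
    comps(t,.016,.026,ws,150)
    print('32'); comps(t,.027,.037,ws,100)
E
```

```text
side0 bench z 0.001925430620352997
side0 1 [224. 149.] 251 c [311.  511.2] sz [219.1  14.9] ang 1.1 zmed 21.1 col [32. 50. 75.]
side0 7 [307. 205.] 299 c [527.8 228.4] sz [ 10.5 209.5] ang 87.1 zmed 20.0 col [ 46.  76. 111.]
side0 20 [241. 278.] 481 c [384.4  21.7] sz [221.9  23.9] ang 86.7 zmed 23.4 col [110. 160. 198.]
side0 22 [293. 259.] 824 c [488.3  41.5] sz [ 35.9 154.2] ang 2.0 zmed 23.7 col [122. 190. 230.]
side0 25 [361. 272.] 932 c [622.7  -8.8] sz [ 37.9 153.7] ang 16.0 zmed 23.6 col [119. 185. 225.]
side0 28 [469. 277.] 1002 c [840.5 -44.7] sz [ 41.5 146.2] ang 79.5 zmed 23.5 col [181. 142. 238.]
side0 42 [190. 364.] 1787 c [ 310.7 -217.1] sz [150.2  40. ] ang 16.3 zmed 23.6 col [185. 145. 234.]
side0 53 [534. 445.] 1237 c [ 846.3 -374.2] sz [144.8 178.8] ang 48.4 zmed 23.2 col [104. 159. 200.]
side0 71 [318. 385.] 322 c [ 520.  -276.2] sz [149.5   4.5] ang 4.3 zmed 21.1 col [ 76. 115. 146.]
side0 80 [544. 417.] 4372 c [ 859.5 -359.6] sz [123.7 122.9] ang 54.3 zmed 20.3 col [132. 203. 239.]
side0 275 [327. 443.] 351 c [ 526.3 -376.1] sz [148.4   3.3] ang 4.1 zmed 21.2 co
[... 3223 characters left out ...]
159. 184.]
wrist0 63 [340. 213.] 7085 c [623.  -10.4] sz [ 36. 150.] ang 15.6 zmed 22.0 col [122. 162. 187.]
wrist0 85 [ 67. 230.] 3869 c [383.3 -22.8] sz [130.4  23.9] ang 86.5 zmed 22.9 col [100. 136. 160.]
wrist0 89 [570. 254.] 5769 c [829.3 -43.5] sz [ 36.5 133.5] ang 78.7 zmed 22.0 col [151. 130. 197.]
wrist0 96 [412. 363.] 303 c [ 691.7 -154.9] sz [50.5 17.2] ang 35.2 zmed 21.2 col [ 38.  83. 143.]
wrist0 99 [563. 473.] 452 c [ 854.3 -276.5] sz [41.4 10.5] ang 0.9 zmed 22.7 col [118. 156. 181.]
32
wrist0 8 [462.  76.] 205 c [714.8 103.7] sz [12.7 53.7] ang 17.7 zmed 32.1 col [19. 28. 44.]
wrist0 12 [415. 369.] 327 c [ 690.9 -156.6] sz [52.  19.1] ang 39.7 zmed 32.2 col [ 37.  83. 142.]
```

```bash
python3 - <<'E'
from h import *
c=load('side0'); im=c['img'][100:230,170:480]; cv2.imwrite('pics/rk0.png',cv2.resize(im,None,fx=2.5,fy=2.5,interpolation=cv2.INTER_CUBIC))
P=cloud(c)
for v in range(135,215,8):
    print(v,[tuple(np.round(P[v,u]*1000).astype(int)) for u in (268,282,295,308,320,335,345)])
E
```

```text
135 [(np.int64(442), np.int64(347), np.int64(146)), (np.int64(476), np.int64(344), np.int64(147)), (np.int64(507), np.int64(342), np.int64(147)), (np.int64(539), np.int64(342), np.int64(146)), (np.int64(539), np.int64(-13), np.int64(330)), (np.int64(567), np.int64(12), np.int64(316)), (np.int64(580), np.int64(-18), np.int64(331))]
143 [(np.int64(440), np.int64(364), np.int64(116)), (np.int64(475), np.int64(348), np.int64(123)), (np.int64(507), np.int64(364), np.int64(114)), (np.int64(539), np.int64(347), np.int64(122)), (np.int64(569), np.int64(360), np.int64(114)), (np.int64(564), np.int64(-18), np.int64(317)), (np.int64(581), np.int64(-12), np.int64(313))]
151 [(np.int64(440), np.int64(354), np.int64(99)), (np.int64(474), np.int64(332), np.int64(110)), (np.int64(506), np.int64(340), np.int64(105)), (np.int64(538), np.int64(328), np.int64(110)), (np.int64(540), np.int64(-6), np.int64(296)), (np.int64(604), np.int64(324), np.int64(111)), (np.int64(630), np.int64(339), np.int64(101))]
159 [(np.int64(439), np.int64(332), np.int64(89)), (np.int64(473), np.int64(314), np.int64(99)), (np.
[... 1487 characters left out ...]
 (np.int64(623), np.int64(252), np.int64(40))]
199 [(np.int64(436), np.int64(242), np.int64(32)), (np.int64(470), np.int64(231), np.int64(38)), (np.int64(501), np.int64(239), np.int64(31)), (np.int64(531), np.int64(229), np.int64(37)), (np.int64(561), np.int64(236), np.int64(31)), (np.int64(596), np.int64(226), np.int64(36)), (np.int64(619), np.int64(222), np.int64(38))]
207 [(np.int64(435), np.int64(229), np.int64(17)), (np.int64(469), np.int64(233), np.int64(14)), (np.int64(500), np.int64(229), np.int64(15)), (np.int64(531), np.int64(230), np.int64(13)), (np.int64(560), np.int64(230), np.int64(11)), (np.int64(596), np.int64(224), np.int64(14)), (np.int64(620), np.int64(223), np.int64(14))]
```

View pics/rk0.png

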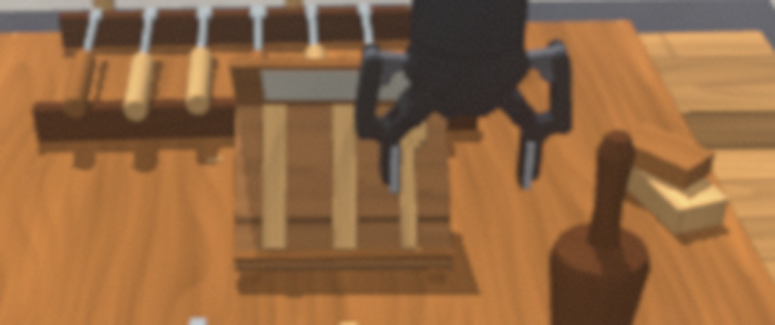

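```bash
python3 - <<'E'
from h import *
c=load('wrist0'); cv2.imwrite('pics/crop0.png',cv2.resize(c['img'][40:320,120:420],None,fx=2,fy=2))
E
```

```text
(no output)
```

View pics/crop0.png

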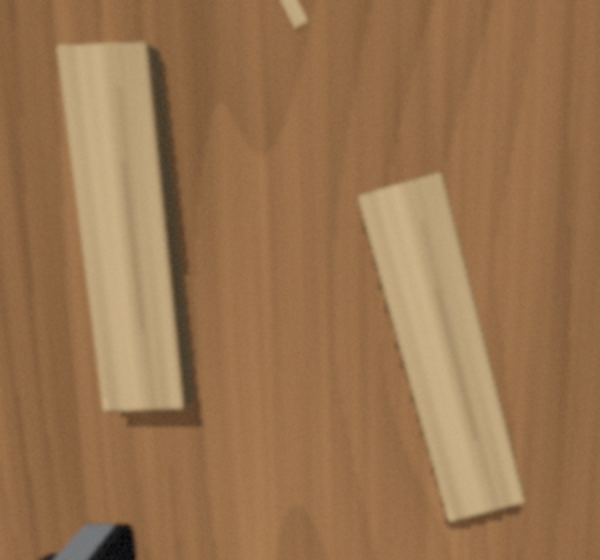

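carry_out(linear=[[0.3,-0.62,-0.225],[0.3,-0.62,-0.226],[0.4,-0.617,-0.226],[0.8,0,0],[0.7,0,0],[0,0,0]], twist=[-0.1,-0.1,0,0,0,0], claw=0)

```text
clock: 0.9
eef_pos: [0.4863, 0.039, 0.2518]
tool_rot: [[-0.006, 0.999, 0.035], [0.001, 0.035, -0.999], [-1.0, -0.006, -0.001]]
wrist_force: [-0.3, 0.7, -0.1]
gripper_width: 0.0853
```

The crop shows two plain wooden blanks, the left one at (120,225) and the right one at (440,350). Both measure 150 x 36 mm and neither is pink, so the choice is confirmed.

carry_out(linear=[[0.6,0.05,-0.027],[0.55,0,0],[0.1,0,0],[0,0,0]], twist=[0,0,0,0])

```text
clock: 1.4
eef_pos: [0.4915, 0.0403, 0.1814]
tool_rot: [[0.001, 0.999, 0.035], [-0.0, 0.035, -0.999], [-1.0, 0.001, 0.0]]
wrist_force: [0.0, 0.0, 0.4]
gripper_width: 0.0852
```

```bash
python3 - <<'E'
from h import *
s=read_state(); print(s['eef_pos'],s['joints'],s['wrist_force'])
c=snap('wrist','w1')
E
```

```text
[0.49154582 0.040264   0.18136196] [-1.84178176e-01 -1.38731631e-01 -5.53520393e-01  1.15466469e+00
  3.12977749e-05  1.35174707e+00] [0.01429914 0.00607376 0.43490232]
```

View pics/w1.png

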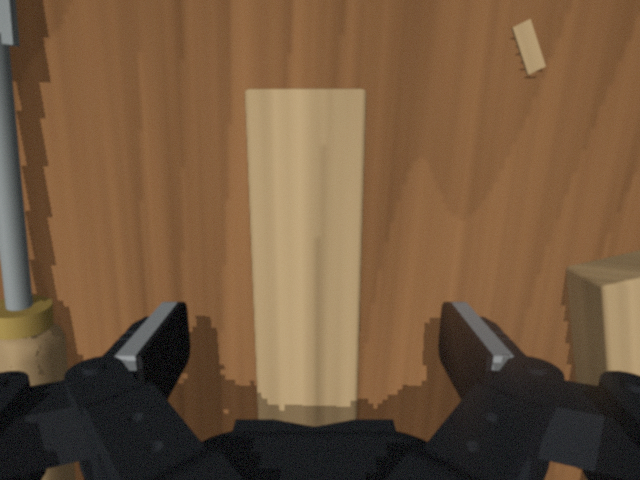

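Blank A runs from (305,90) to (305,405) and lies between the fingers, a few pixels left of the gripper's centre.

carry_out(linear=[[0.07,-0.05,0],[0,0,0]], twist=[0,0])

```text
clock: 1.7
eef_pos: [0.4879, 0.0403, 0.176]
tool_rot: [[0.001, 0.999, 0.035], [-0.0, 0.035, -0.999], [-1.0, 0.001, 0.0]]
wrist_force: [0.1, -0.8, 0.0]
gripper_width: 0.0855
```

carry_out(linear=[[0,0,0],[0,0,0],[0,0,0],[0,0,0],[0,0,0],[0,0,0]], twist=[0,0,0,0,0,0], claw=1, newtons=40)

```text
clock: 2.45
eef_pos: [0.4881, 0.0403, 0.1758]
tool_rot: [[0.001, 0.999, 0.035], [-0.0, 0.035, -0.999], [-1.0, 0.001, 0.0]]
wrist_force: [0.2, -1.4, 4.1]
gripper_width: 0.0351
```

carry_out(linear=[[-0.85,0,0],[-0.85,0,0.1],[0,-0.065,0.98],[0,-0.065,0.98],[0,-0.065,0.98],[0,-0.065,0.98],[0,-0.065,0.98],[0,-0.063,0.987]], twist=[0,0,0,0,0,0,0,0])

```text
clock: 3.45
eef_pos: [0.4766, -0.3213, 0.277]
tool_rot: [[-0.0, 0.999, 0.035], [0.001, 0.035, -0.999], [-1.0, -0.0, -0.001]]
wrist_force: [1.2, 1.0, -1.1]
gripper_width: 0.0349
```

carry_out(linear=[[0,0,0],[0,0,0],[0,0,0],[0,0,0]], twist=[-0.2,0,0,0])

```text
clock: 3.95
eef_pos: [0.4774, -0.3185, 0.2777]
tool_rot: [[0.0, 0.997, 0.071], [-0.0, 0.071, -0.997], [-1.0, 0.0, 0.0]]
wrist_force: [1.0, 0.5, -1.4]
gripper_width: 0.035
```

```bash
python3 - <<'E'
from h import *
s=read_state(); print(s['eef_pos'],s['joints'],s['gripper_width'])
snap('wrist','w2');snap('side','s2')
comps('side0',.027,.037,lambda i,P:(P[...,1]<-.2)&(P[...,0]<.65)&(P[...,0]>.35),100)
comps('wrist0',.008,.037,lambda i,P:(P[...,1]<-.2)&(P[...,0]<.65)&(P[...,0]>.35),100)
comps('w2',.027,.037,None,100)
E
```

```text
[ 0.47742149 -0.31846814  0.27766258] [-8.16090577e-01  4.01664279e-02 -2.00216671e-01  1.33023349e+00
  1.10752293e-04  6.83706296e-01] 0.03500962747665097
side0 1 [317. 377.] 1171 c [ 518.5 -266.8] sz [149.7  23.3] ang 4.5 zmed 33.5 col [125. 191. 227.]
side0 2 [327. 434.] 1523 c [ 525.7 -366.6] sz [150.2  23.2] ang 3.7 zmed 33.6 col [ 85. 129. 162.]
wrist0 2 [210. 433.] 286 c [ 494.4 -238.8] sz [41.8 12.3] ang 8.3 zmed 11.5 col [132. 168. 189.]
w2 1 [462. 162.] 6953 c [ 549. -266.] sz [89.6 19.8] ang 4.0 zmed 32.0 col [102. 139. 163.]
w2 2 [473. 335.] 2816 c [ 569.  -364.3] sz [63.7 20.6] ang 4.0 zmed 31.9 col [ 95. 130. 153.]
```

View pics/w2.png

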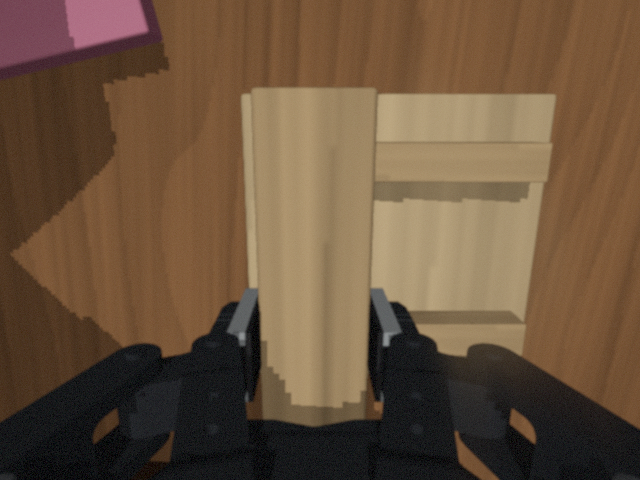

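View pics/s2.png

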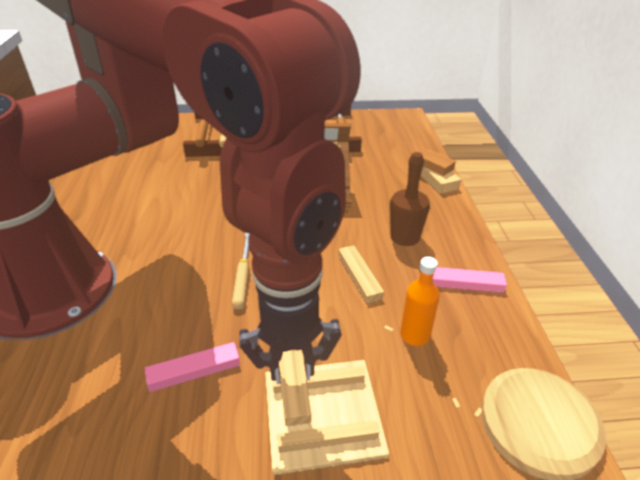

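The wrist view shows blank A held over the left part of the base, spanning (315,90)–(315,420). The bearers are visible to its right at (462,162) and (473,335). In the side view it clears everything.

carry_out(linear=[[0.55,0,0.033],[0.4,0,0],[0.15,0,0],[0.05,0,0],[0,0,0],[0,0,0]], twist=[0,0,0,0,0,0])

```text
clock: 4.8
eef_pos: [0.4776, -0.3218, 0.2096]
tool_rot: [[0.001, 0.998, 0.07], [-0.001, 0.07, -0.998], [-1.0, 0.001, 0.001]]
wrist_force: [-0.0, -0.3, -1.0]
gripper_width: 0.0347
```

carry_out(linear=[[0.03,0,-0.02],[0,0,0],[0,0,0]], twist=[0,0,0])

```text
clock: 5.18
eef_pos: [0.4775, -0.3207, 0.2078]
tool_rot: [[0.001, 0.998, 0.07], [-0.002, 0.07, -0.998], [-1.0, 0.001, 0.002]]
wrist_force: [-1.5, 0.4, 5.9]
gripper_width: 0.0353
```

carry_out(linear=[[0,0,0],[0,0,0],[0,0,0],[0,0,0],[-0.6,0,0],[-0.9,0,0],[-0.6,0,-0.5],[0,0,-0.9]], twist=[0,0,0,0,0,0,0,0], claw=0)

```text
clock: 6.18
eef_pos: [0.4719, -0.2372, 0.3363]
tool_rot: [[0.005, 0.998, 0.068], [-0.004, 0.068, -0.998], [-1.0, 0.004, 0.004]]
wrist_force: [0.5, -0.1, 0.8]
gripper_width: 0.0855
```

```bash
python3 - <<'E'
from h import *
s=read_state(); p=s['eef_pos']*1000; R=s['tool_rot']; print(p,R[:,1])
snap('wrist','w3')
comps('w3',.047,.060,None,100)
comps('w3',.027,.037,None,100)
d=np.array([623-p[0],-9.8-p[1],0]); print(d@R/60)
E
```

```text
[ 471.87277066 -237.24258977  336.31534801] [0.9977067  0.06754667 0.00433548]
w3 1 [312. 332.] 9649 c [ 476.1 -312.2] sz [ 36.1 133.7] ang 3.9 zmed 54.1 col [101. 137. 160.]
w3 2 [635. 155.] 387 c [ 679.5 -178.2] sz [ 7.2 35.2] ang 15.3 zmed 30.7 col [ 23.  55. 101.]
w3 10 [276. 272.] 420 c [ 448.5 -272.9] sz [10.  20.4] ang 2.4 zmed 31.9 col [109. 146. 170.]
w3 11 [412. 271.] 4129 c [ 543.  -266.3] sz [100.7  20.7] ang 4.0 zmed 32.0 col [109. 146. 170.]
w3 14 [397. 395.] 3118 c [ 546.1 -366.1] sz [93.2 22. ] ang 3.5 zmed 32.0 col [ 83. 114. 135.]
w3 15 [280. 395.] 350 c [ 455.5 -372.3] sz [10.1 20.7] ang 2.4 zmed 32.0 col [ 71.  99. 118.]
[-3.27825634e-03  2.76906065e+00 -3.61193329e+00]
```

View pics/w3.png

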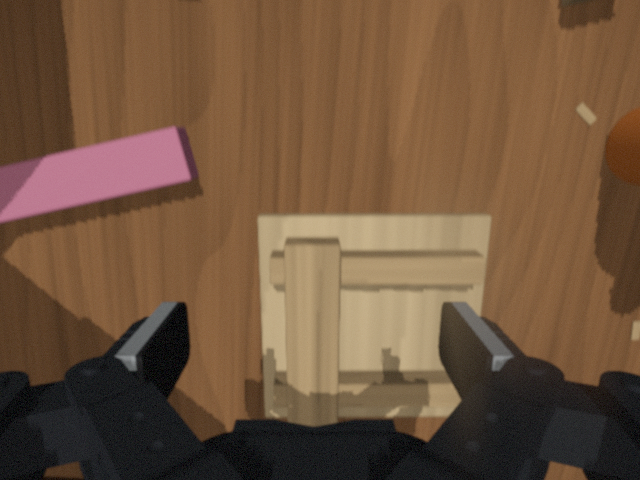

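Blank A lies flat at (312,332), squarely across both bearers. Next is blank B.

carry_out(linear=[[0,0.4,-0.8],[0,0.5,-0.8],[0,0.6,-0.7],[0,0.6,-0.7],[0.5,0.669,-0.35],[0.6,0,-0.262],[0.57,0,0],[0,0,0]], twist=[0,0,0,0,0,0,-0.6,-0.55])

```text
clock: 7.22
eef_pos: [0.6205, -0.008, 0.2284]
tool_rot: [[-0.006, 0.963, 0.271], [0.001, 0.271, -0.963], [-1.0, -0.005, -0.003]]
wrist_force: [-0.6, 0.4, 0.7]
gripper_width: 0.0857
```

carry_out(linear=[[0,0,0],[0,0,0]], twist=[0,0])

```text
clock: 7.48
eef_pos: [0.6222, -0.0088, 0.2331]
tool_rot: [[0.001, 0.964, 0.265], [-0.0, 0.265, -0.964], [-1.0, 0.001, 0.001]]
wrist_force: [-0.3, 0.0, 0.4]
gripper_width: 0.0855
```

```bash
python3 - <<'E'
from h import *
s=read_state(); p=s['eef_pos']*1000; R=s['tool_rot']; print(p,R[:,1],np.degrees(np.arctan2(R[1,1],R[0,1])))
snap('wrist','w4')
comps('w4',.017,.027,None,300)
d=np.array([623-p[0],-9.8-p[1],0]); print(d@R/60)
E
```

```text
[622.19555074  -8.81003654 233.10628419] [9.64190293e-01 2.65209861e-01 8.99438932e-04] 15.379429531892383
w4 1 [608.  84.] 1827 c [721.1 101.6] sz [21.  63.5] ang 25.6 zmed 22.2 col [14. 22. 35.]
w4 20 [316. 255.] 24237 c [623.3 -10.2] sz [ 36.2 150.1] ang 15.6 zmed 22.0 col [112. 150. 175.]
w4 28 [601. 369.] 869 c [775.1 -18.2] sz [31.1 16. ] ang 29.8 zmed 21.3 col [ 98.  83. 134.]
[1.76134174e-05 8.55156824e-03 1.94643520e-02]
```

View pics/w4.png

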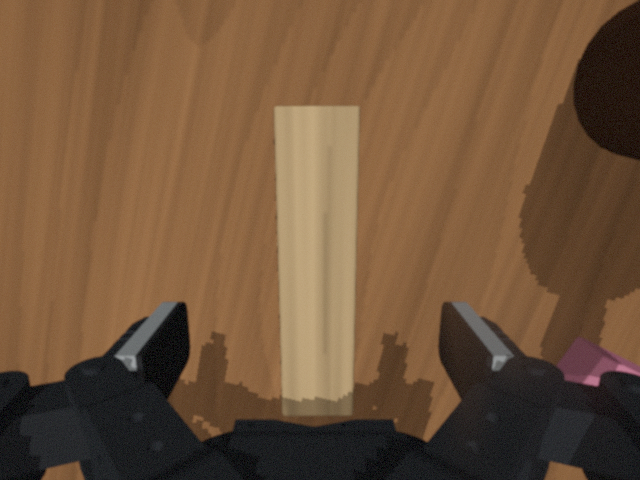

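Blank B is centred between the fingers at (316,255), measured at (623.3, -10.2) with a yaw of 15.6°. I'll go down and grip it.

carry_out(linear=[[0.6,0.01,0.02],[0.33,0,0],[0,0,0],[0,0,0]], twist=[0,0,0,0])

```text
clock: 8.02
eef_pos: [0.6233, -0.0098, 0.1778]
tool_rot: [[0.001, 0.964, 0.267], [-0.0, 0.267, -0.964], [-1.0, 0.001, 0.001]]
wrist_force: [0.9, -0.3, 0.4]
gripper_width: 0.0853
```

carry_out(linear=[[0,0,0],[0,0,0],[0,0,0],[0,0,0],[0,0,0],[0,0,0]], twist=[0,0,0,0,0,0], claw=1, newtons=40)

```text
clock: 8.78
eef_pos: [0.6232, -0.0098, 0.1774]
tool_rot: [[0.001, 0.964, 0.267], [-0.0, 0.267, -0.964], [-1.0, 0.001, 0.001]]
wrist_force: [-0.2, 0.9, 6.3]
gripper_width: 0.0352
```

carry_out(linear=[[-0.9,0,0],[-0.95,0,0],[0,-0.6,0.75],[0,-0.5,0.8],[0,-0.193,0.9],[0,0,0.95],[0,0,0.9],[0,0,0.687]], twist=[0.57,0.57,0,0,0,0,0,0])

```text
clock: 9.78
eef_pos: [0.5664, -0.316, 0.2872]
tool_rot: [[-0.0, 0.998, 0.07], [0.0, 0.07, -0.998], [-1.0, -0.0, -0.0]]
wrist_force: [1.0, 0.7, -0.5]
gripper_width: 0.0347
```

carry_out(linear=[[0,0,0],[0,0,0],[0,0,0]], twist=[0,0,0])

```text
clock: 10.15
eef_pos: [0.567, -0.3126, 0.2876]
tool_rot: [[-0.0, 0.997, 0.073], [0.0, 0.073, -0.997], [-1.0, -0.0, -0.0]]
wrist_force: [0.5, 0.3, -0.3]
gripper_width: 0.0351
```

```bash
python3 - <<'E'
from h import *
s=read_state(); p=s['eef_pos']*1000; R=s['tool_rot']; print(p,R[:,1],np.degrees(np.arctan2(R[1,1],R[0,1])))
snap('wrist','w5')
comps('w5',.047,.060,None,100)
comps('w5',.027,.037,None,100)
comps('w5',.09,.16,None,300)
d=np.array([567.2-p[0],-314.1-p[1],0]); print(d@R/60)
E
```

```text
[ 566.97556785 -312.63925828  287.64968506] [ 9.97359718e-01  7.26193721e-02 -1.40468858e-04] 4.164449314290242
w5 1 [609.  21.] 1036 c [ 692.1 -193.9] sz [ 6.4 32.6] ang 63.1 zmed 53.3 col [19. 47. 86.]
w5 15 [137. 226.] 18057 c [ 476.3 -310.6] sz [ 36.9 129.7] ang 3.9 zmed 54.0 col [100. 135. 159.]
w5 1 [577.  27.] 800 c [ 692.6 -192.2] sz [ 9.9 40.2] ang 62.9 zmed 32.0 col [19. 48. 87.]
w5 11 [213. 160.] 3123 c [ 510.9 -271.8] sz [40.2 56.1] ang 3.6 zmed 32.1 col [100. 135. 158.]
w5 19 [197. 310.] 756 c [ 501.8 -338. ] sz [16.  74.1] ang 6.5 zmed 32.4 col [ 79. 108. 127.]
w5 1 [313. 263.] 43374 c [ 565.  -294.3] sz [ 62.9 112. ] ang 4.2 zmed 132.3 col [ 94. 125. 146.]
[-9.26995118e-06  1.96269062e-03  2.45530496e-02]
```

View pics/w5.png

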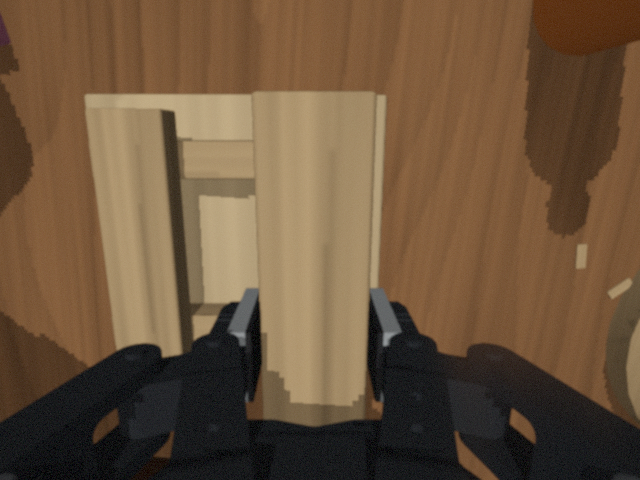

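Blank B is at (313,263), over the right part of the base and parallel to A. I'll lower it.

carry_out(linear=[[0.6,0,0.02],[0.5,0,0],[0.15,0,0],[0.06,0,0],[0.01,0,0],[0,0,0],[0,0,0]], twist=[0,0,0,0,0,0,0])

```text
clock: 11.08
eef_pos: [0.5672, -0.3152, 0.2094]
tool_rot: [[0.001, 0.997, 0.071], [-0.001, 0.071, -0.997], [-1.0, 0.001, 0.001]]
wrist_force: [0.3, 0.5, 2.0]
gripper_width: 0.035
```

carry_out(linear=[[0,0,0],[0,0,0],[0,0,0],[0,0,0],[-0.6,0,0],[-0.9,0,0],[-0.9,0,0],[-0.6,0,-0.7]], twist=[0,0,0,0,0,0,0,0], claw=0)

```text
clock: 12.08
eef_pos: [0.5638, -0.2745, 0.3912]
tool_rot: [[0.002, 0.998, 0.069], [-0.002, 0.069, -0.998], [-1.0, 0.002, 0.002]]
wrist_force: [1.0, 0.1, -0.1]
gripper_width: 0.0857
```

```bash
python3 - <<'E'
from h import *
s=read_state(); p=s['eef_pos']*1000; R=s['tool_rot']; print(p,R[:,1],np.degrees(np.arctan2(R[1,1],R[0,1])))
snap('wrist','w6')
comps('w6',.047,.060,None,100)
comps('w6',.027,.037,None,100)
d=np.array([505-p[0],270-p[1],0]); print(d@R/60)
E
```

```text
[ 563.80768769 -274.51506611  391.20097672] [0.99764195 0.06859986 0.00214487] 3.933580910233504
w6 7 [491.  93.] 517 c [ 686.  -180.3] sz [18.2 51.1] ang 27.6 zmed 53.5 col [ 27.  62. 109.]
w6 9 [199. 256.] 8459 c [ 476.9 -320.8] sz [ 36.4 150.3] ang 3.9 zmed 54.0 col [110. 147. 171.]
w6 10 [314. 261.] 8496 c [ 566.5 -316. ] sz [ 36.  150.1] ang 4.1 zmed 54.1 col [113. 151. 176.]
w6 13 [211. 432.] 247 c [ 488.8 -472.4] sz [23.7  5.6] ang 6.7 zmed 52.9 col [53. 74. 89.]
w6 4 [479.  92.] 340 c [ 684.  -175.8] sz [16.4 50.5] ang 13.6 zmed 32.2 col [ 28.  63. 111.]
w6 6 [255. 198.] 1786 c [ 516.7 -263.4] sz [53.6 41.5] ang 5.9 zmed 32.1 col [111. 148. 173.]
w6 8 [166. 199.] 135 c [ 445.8 -273.2] sz [ 4.9 19.8] ang 4.3 zmed 32.1 col [116. 154. 179.]
w6 9 [344. 199.] 356 c [ 587.7 -263.4] sz [10.6 20.3] ang 4.7 zmed 32.0 col [112. 150. 175.]
w6 13 [581. 307.] 2844 c [ 806.3 -349.4] sz [135.2  56.1] ang 83.6 zmed 29.6 col [100. 136. 159.]
w6 45 [260. 313.] 1461 c [ 523.5 -362.8] sz [53.9 30.3] ang 2.8 zmed 32.0 col [112. 149. 174.]
w6 48 [342. 313.] 282 c [ 594.6 -362.5] sz [10.5 19.9] ang 2.1 zmed 32.0 col [112. 149. 174.]
[-0.0217507  -0.35525597 -9.12108293]
```

View pics/w6.png

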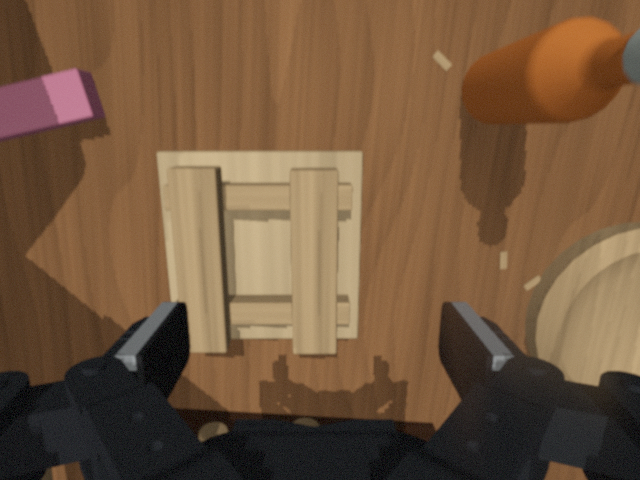

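Both blanks lie flat at a height of 54 mm, at (199,256) and (314,261), 90 mm apart and parallel. Next I'll go over the rack for a close measurement.

carry_out(linear=[[-0.2,0,-0.97],[-0.3,0,-0.95],[-0.3,0,-0.95],[0,0,-1],[0,0,-1],[0,-0.1,-1],[0,-0.1,-1],[0,-0.1,-1]], twist=[0,0,0,0,0,0,0,0])

```text
clock: 13.12
eef_pos: [0.5115, 0.1986, 0.4366]
tool_rot: [[0.001, 0.997, 0.071], [0.0, 0.071, -0.997], [-1.0, 0.001, -0.0]]
wrist_force: [1.4, -1.0, -0.2]
gripper_width: 0.0852
```

carry_out(linear=[[0,-0.05,-0.7],[0,0,-0.5],[0,0,0],[0,0,0],[0,0,0]], twist=[0.35,0.35,0,0,0])

```text
clock: 13.75
eef_pos: [0.5061, 0.2674, 0.4366]
tool_rot: [[0.0, 0.999, -0.051], [-0.0, -0.051, -0.999], [-1.0, 0.0, 0.0]]
wrist_force: [-0.4, 1.2, -0.2]
gripper_width: 0.0855
```

```bash
python3 - <<'E'
from h import *
s=read_state(); p=s['eef_pos']*1000; R=s['tool_rot']; print(p,np.degrees(np.arctan2(R[1,1],R[0,1])),s['joints'])
snap('wrist','w7')
E
```

```text
[506.14656354 267.41279063 436.55779738] -2.945729365002852 [ 2.57728302e-01  2.93060601e-02  7.73808789e-02  1.61876383e+00
 -2.18557974e-04  1.87993731e+00]
```

View pics/w7.png

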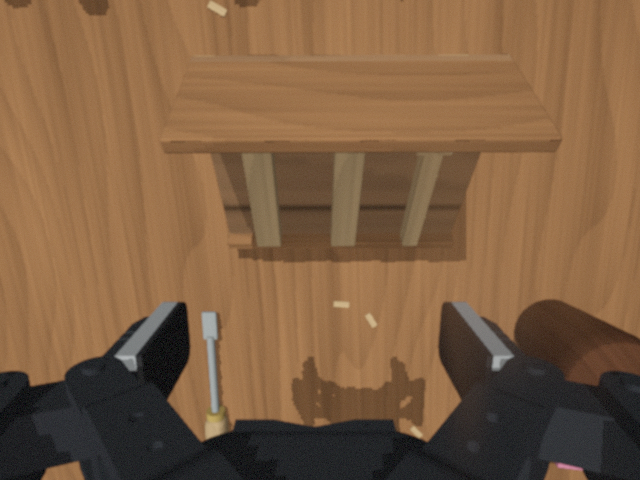

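The view shows the back board's top edge at row 145. Three pieces lie below it: slats at (265,200) and (346,200), and the narrow-stemmed spoon at (421,200). I'll measure them in the frame of the slope.

```bash
python3 - <<'E'
from h import *
c=load('w7');P=cloud(c)*1000; img=c['img']
ok=c['range_z']>0
box=np.zeros_like(ok); box[156:250,215:480]=1
m=ok&box&(P[...,2]>20)&(P[...,2]<135)
pts=P[m]
# fit plane by RANSAC: slat tops are wood-light colour
hsv=cv2.cvtColor(img,cv2.COLOR_BGR2HSV)
a=np.radians(35)
best=None
for yaw in np.arange(84,91,.25):
    t=np.radians(yaw); e=np.array([np.cos(t),np.sin(t),0]); n=np.cos(a)*np.array([0,0,1])-np.sin(a)*e
    h=pts@n; H,b=np.histogram(h,bins=np.arange(h.min(),h.max(),1)); 
    k=np.sort(H)[-2:].sum()
    if best is None or k>best[0]: best=(k,yaw)
print(best)
t=np.radians(best[1]); e=np.array([np.cos(t),np.sin(t),0]); n=np.cos(a)*np.array([0,0,1])-np.sin(a)*e; s=np.cos(a)*e+np.sin(a)*np.array([0,0,1]); w=np.cross(n,s)
h=P@n
H,b=np.histogram(h[m],bins=np.arange(h[m].min(),h[m].max(),2)); print([(round(x),y) for x,y in zip(b,H) if y>60])
hf=None
np.save('pics/nsw.npy',np.array([n,s,w]))
E
```

```text
(np.int64(11974), np.float64(87.0))
[(-133, np.int64(2113)), (-131, np.int64(10698)), (-129, np.int64(390)), (-127, np.int64(337)), (-125, np.int64(362)), (-123, np.int64(352)), (-121, np.int64(513)), (-119, np.int64(985)), (-117, np.int64(1181)), (-115, np.int64(5295))]
```

```bash
python3 - <<'E'
from h import *
c=load('w7');P=cloud(c)*1000
n,s,w=np.load('pics/nsw.npy')
ok=c['range_z']>0
h=P@n; m=ok&(h>-119)&(h<-110); box=np.zeros_like(ok); box[148:250,215:480]=1; m&=box
H=h[ok&box&(h<-128)&(h>-134)]; print('floor h',np.median(H))
N,l,st,ce=cv2.connectedComponentsWithStats(m.astype(np.uint8),connectivity=4)
for i in range(1,N):
    if st[i,4]<200: continue
    q=P[l==i]; S=q@s;W=q@w
    core=q[(S<np.percentile(S,60))&(S>np.percentile(S,10))]
    r=cv2.minAreaRect(np.stack([S,W],1).astype(np.float32))
    print(ce[i].round(),st[i,4],'h',np.median(q@n).round(1),'S',S.min().round(1),S.max().round(1),'W',np.percentile(W,[1,50,99]).round(1),'rect',np.round(r[0],1),np.round(r[1],1),round(r[2],1))
    for f in (S.min()+10,S.min()+40,S.min()+70):
        k=abs(S-f)<4; print('   at S',f.round(),'W',W[k].min().round(1),W[k].max().round(1), 'mid world', q[k].mean(0).round(1))
# lip and back board top
m2=ok&(P[...,2]>160)&(P[...,2]<200)&(P[...,1]>200)
q=P[m2]; e=np.array([s[0],s[1],0]); e/=np.linalg.norm(e); print('board front edge e', (q@e).min(), 'z', q[(q@e)<(q@e).min()+3][:,2].mean(), 'top z',q[:,2].max())
print('e',e,'w',w)
E
```

```text
floor h -130.40974840119594
[334. 203.] 7747 h -114.6 S 220.9 336.6 W [-599.1 -513.  -424.5] rect [ 278.7 -514.4] [115.7 207.7] 0.1
   at S 231.0 W -617.4 -411.4 mid world [521.5 228.3  36.8]
   at S 261.0 W -584.9 -438.2 mid world [519.7 252.7  55.9]
   at S 291.0 W -584.6 -438.1 mid world [523.1 277.   73.1]
board front edge e 345.0401483774395 z 180.9186648180449 top z 186.3984567631719
e [0.05233596 0.99862953 0.        ] w [-0.99862953  0.05233596  0.        ]
```

```bash
python3 - <<'E'
from h import *
c=load('w7');P=cloud(c)*1000
n,s,w=np.load('pics/nsw.npy')
ok=c['range_z']>0
h=P@n;Sx=P@s; box=np.zeros_like(ok); box[148:250,215:480]=1
m=ok&(h>-117.5)&(h<-111)&box&(Sx>226)
N,l,st,ce=cv2.connectedComponentsWithStats(m.astype(np.uint8),connectivity=4)
for i in range(1,N):
    if st[i,4]<200: continue
    q=P[l==i]; S=q@s;W=q@w
    r=cv2.minAreaRect(np.stack([S,W],1).astype(np.float32))
    print(ce[i].round(),st[i,4],'h',np.median(q@n).round(1),'S',S.min().round(1),S.max().round(1),'rect',np.round(r[0],1),np.round(r[1],1),round(r[2],1))
    for f in (240,250,260,290,320):
        k=abs(S-f)<4; 
        if k.any(): print('   S',f,'W',np.percentile(W[k],[1,99]).round(1), 'mid', q[k].mean(0).round(1))
E
```

```text
[346. 198.] 2548 h -114.5 S 227.7 336.5 rect [ 282.1 -516.9] [108.9  22.1] 0.1
   S 240 W [-527.3 -506.4] mid [529.9 234.9  44. ]
   S 250 W [-527.7 -506.1] mid [530.8 243.   49.7]
   S 260 W [-527.4 -506. ] mid [530.7 251.2  55.4]
   S 290 W [-527.5 -506.4] mid [532.2 275.7  72.5]
   S 320 W [-527.5 -506.1] mid [533.2 300.4  89.8]
[422. 196.] 1714 h -114.6 S 230.1 336.6 rect [ 283.3 -577. ] [ 25.5 106.4] 89.0
   S 240 W [-584.4 -571. ] mid [590.4 231.9  43.8]
   S 250 W [-584.5 -571.1] mid [590.8 240.   49.4]
   S 260 W [-584.6 -571. ] mid [591.4 248.1  55. ]
   S 290 W [-584.6 -570.9] mid [592.3 272.7  72.4]
   S 320 W [-584.5 -570.6] mid [593.6 297.3  89.6]
[262. 198.] 2538 h -114.3 S 228.5 335.7 rect [ 282.1 -449. ] [107.2  22.3] 0.2
   S 240 W [-459.8 -438.4] mid [462.6 238.3  44.1]
   S 250 W [-460.1 -438.5] mid [462.8 246.5  49.7]
   S 260 W [-460.  -438.5] mid [463.3 254.7  55.5]
   S 290 W [-459.8 -438.5] mid [464.4 279.2  72.8]
   S 320 W [-459.8 -438.4] mid [465.6 303.8  89.9]
```

Slats have centrelines at W=-449 (x≈463) and W=-517 (x≈531). The spoon is at W=-578 (x≈591). I'll turn the tool by half so the camera side faces away from the overhanging board, and pre-close the fingers to about 45 mm.

carry_out(linear=[[0,0,0],[0,0,0],[0,0,0],[0,0,0],[0,0,0],[0,0,0],[0,0,0],[0,0,0]], twist=[-1,-1,-1,-1,-1,-1,-1,-1], claw=0.5)

```text
clock: 14.8
eef_pos: [0.5061, 0.2676, 0.4366]
tool_rot: [[0.0, 0.218, 0.976], [-0.0, 0.976, -0.218], [-1.0, 0.0, 0.0]]
wrist_force: [0.4, -0.4, 1.3]
gripper_width: 0.0425
```

carry_out(linear=[[0,0,0],[0,0,0],[0,0,0],[0,0,0],[0,0,0],[0,0,0],[0,0,0],[0,0,0]], twist=[-1,-1,-1,-1,-1,-1,-1,-1])

```text
clock: 15.8
eef_pos: [0.5061, 0.2676, 0.4366]
tool_rot: [[0.0, -0.923, 0.385], [-0.0, 0.385, 0.923], [-1.0, -0.0, 0.0]]
wrist_force: [-0.2, -0.8, -0.2]
gripper_width: 0.0427
```

carry_out(linear=[[0,0,0],[0,0,0],[0.7,0.7,-0.06],[0.7,0,0],[0.2,0,0],[0,0,0],[0,0,0]], twist=[-1,-1,0,0,0,0,0])

```text
clock: 16.68
eef_pos: [0.4647, 0.2668, 0.3425]
tool_rot: [[0.003, -0.999, 0.051], [0.001, 0.051, 0.999], [-1.0, -0.003, 0.001]]
wrist_force: [-0.1, -0.4, 0.3]
gripper_width: 0.0427
```

```bash
python3 - <<'E'
from h import *
s_=read_state(); p=s_['eef_pos']*1000; R=s_['tool_rot']; print(p,np.degrees(np.arctan2(R[1,1],R[0,1])),s_['joints'],s_['gripper_width'])
n,s,w=np.load('pics/nsw.npy'); e=np.array([s[0],s[1],0]);e/=np.linalg.norm(e)
print('e',p@e,'W',p@w)
snap('wrist','w8'); snap('side','s8')
E
```

```text
[464.65474653 266.83223071 342.51186761] 177.07334536863414 [ 2.76998528e-01 -9.74317264e-02 -2.17363410e-01  1.44815430e+00
 -6.39868465e-05 -1.24271918e+00] 0.04266606593079393
e 290.7846968928755 W -450.0530334016324
```

View pics/w8.png

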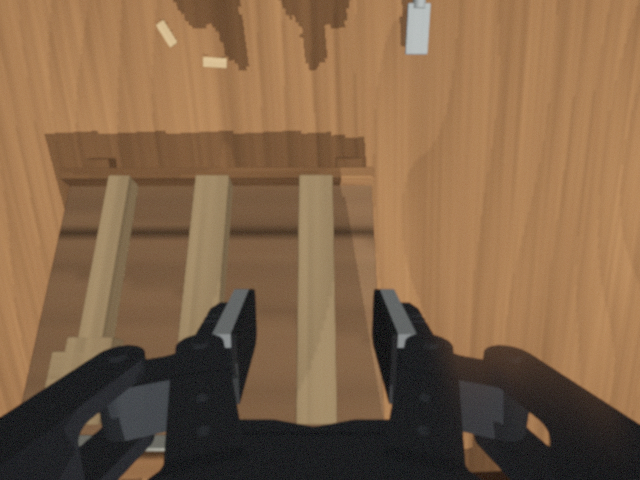

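View pics/s8.png

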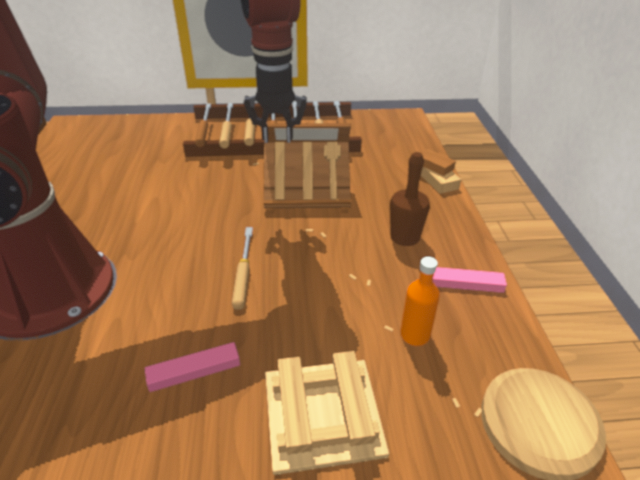

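The slat is centred between the fingers at (316,300). The fingers are 43 mm apart and clear of the middle slat at (207,240). I'll go down.

carry_out(linear=[[0.6,0.01,-0.01],[0.6,0,0],[0.4,0,0],[0.2,0,0],[0.14,0,0],[0,0,0],[0,0,0]], twist=[0,0,0,0,0,0,0])

```text
clock: 17.65
eef_pos: [0.4636, 0.2665, 0.2251]
tool_rot: [[0.001, -0.999, 0.051], [0.0, 0.051, 0.999], [-1.0, -0.001, 0.0]]
wrist_force: [-0.2, 0.1, 0.7]
gripper_width: 0.0426
```

```bash
python3 - <<'E'
from h import *
s_=read_state(); p=s_['eef_pos']*1000; print(p,s_['wrist_force'])
n,s,w=np.load('pics/nsw.npy'); e=np.array([s[0],s[1],0]);e/=np.linalg.norm(e)
print('e',p@e,'W',p@w)
snap('wrist','w9'); c=snap('side','s9')
cv2.imwrite('pics/s9c.png',cv2.resize(c['img'][80:230,200:420],None,fx=3,fy=3))
E
```

```text
[463.58357535 266.45625519 225.10352639] [-0.18839799  0.13208786  0.72480285]
e 290.35317586357803 W -449.00300725699447
```

View pics/w9.png

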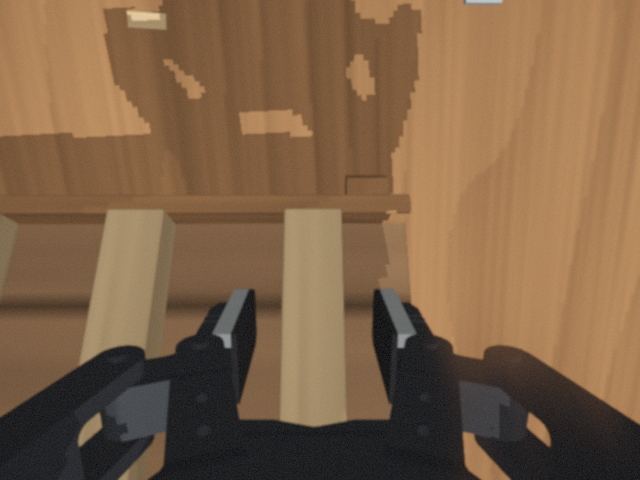

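View pics/s9c.png

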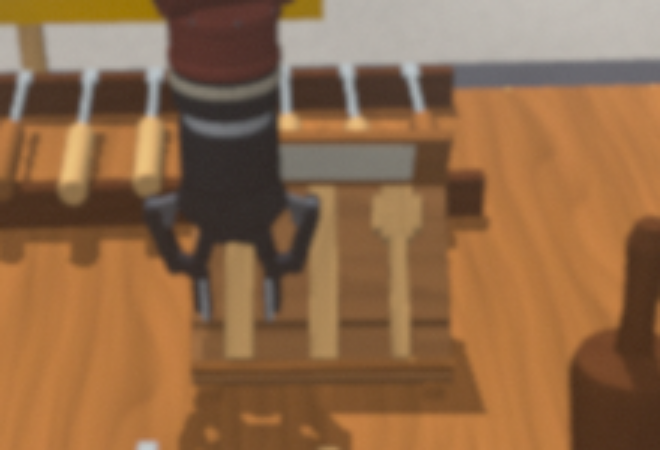

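Fingers straddle the slat, the spoon is well clear to the right, and no contact force shows. I'll close the gripper.

carry_out(linear=[[0,0,0],[0,0,0],[0,0,0],[0,0,0],[0,0,0]], twist=[0,0,0,0,0], claw=1, newtons=30)

```text
clock: 18.38
eef_pos: [0.4634, 0.2664, 0.2247]
tool_rot: [[0.001, -0.999, 0.051], [0.0, 0.051, 0.999], [-1.0, -0.001, 0.0]]
wrist_force: [-0.4, -0.6, 5.2]
gripper_width: 0.0212
```

carry_out(linear=[[-0.205,0,-0.144],[-0.273,0,-0.191],[-0.41,0,-0.29],[-0.5,0,-0.4],[-0.5,0,-0.6],[0,0,-0.9],[0,0,0],[0,0,0]], twist=[0,0,0,0,0,0,0,0])

```text
clock: 19.38
eef_pos: [0.4554, 0.1147, 0.3378]
tool_rot: [[0.0, -0.999, 0.052], [0.0, 0.052, 0.999], [-1.0, -0.0, 0.0]]
wrist_force: [0.1, -0.1, -0.2]
gripper_width: 0.0212
```

```bash
python3 - <<'E'
from h import *
s_=read_state(); p=s_['eef_pos']*1000; print(p,s_['wrist_force'],s_['gripper_width'])
snap('wrist','w10'); c=snap('side','s10')
E
```

```text
[455.39533724 114.67245228 337.80313351] [ 0.07009224 -0.14969735 -0.19687273] 0.021172494624877223
```

View pics/w10.png

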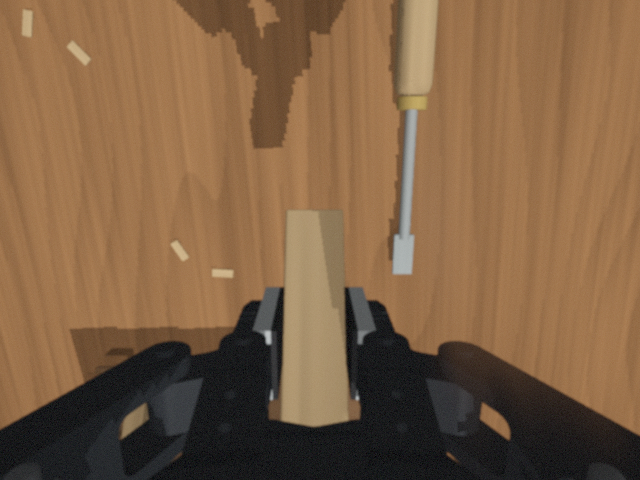

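View pics/s10.png

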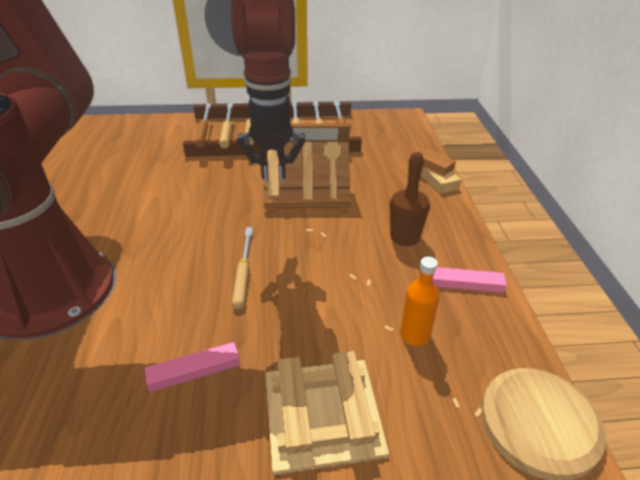

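The slat is held at 35°, seen at (315,315) in the wrist view. The rack still holds the other slat and the spoon. I'll go to free bench at about (540, 0) and press the slat's low end down gently, so that it swivels flat between the pads.

carry_out(linear=[[0,-0.75,-0.6],[0,-0.758,-0.6],[0.4,0,-0.635],[0.9,0,0],[0.6,0,0],[0.2,0,0],[0,0,0],[0,0,0]], twist=[0,0,0,0,0,0,0,0], newtons=20)

```text
clock: 20.48
eef_pos: [0.5411, 0.0007, 0.2133]
tool_rot: [[0.003, -0.999, 0.05], [-0.001, 0.05, 0.999], [-1.0, -0.003, -0.001]]
wrist_force: [0.8, -0.3, 0.4]
gripper_width: 0.021
```

carry_out(linear=[[0.1,0,0],[0.1,0,0],[0.1,0,0],[0,0,0]], twist=[0,0,0,0])

```text
clock: 20.98
eef_pos: [0.5408, 0.0013, 0.1947]
tool_rot: [[0.002, -0.999, 0.05], [0.002, 0.05, 0.999], [-1.0, -0.002, 0.002]]
wrist_force: [-2.1, 8.5, 12.3]
gripper_width: 0.0209
```

```bash
python3 - <<'E'
from h import *
c=snap('side','s11'); P=cloud(c)
cv2.imwrite('pics/s11c.png',cv2.resize(c['img'][180:330,220:440],None,fx=3,fy=3))
c=snap('wrist','w11')
P=cloud(c)*1000; print([P[v,315].round(0) for v in range(200,420,20)])
E
```

```text
[array([538., -37.,   0.]), array([539., -32.,  14.]), array([539., -26.,  19.]), array([539., -19.,  22.]), array([540., -13.,  26.]), array([540.,  -7.,  29.]), array([540.,  -2.,  34.]), array([541.,   4.,  37.]), array([541.,  10.,  39.]), array([541.,  16.,  43.]), array([541.,  20.,  47.])]
```

View pics/s11c.png

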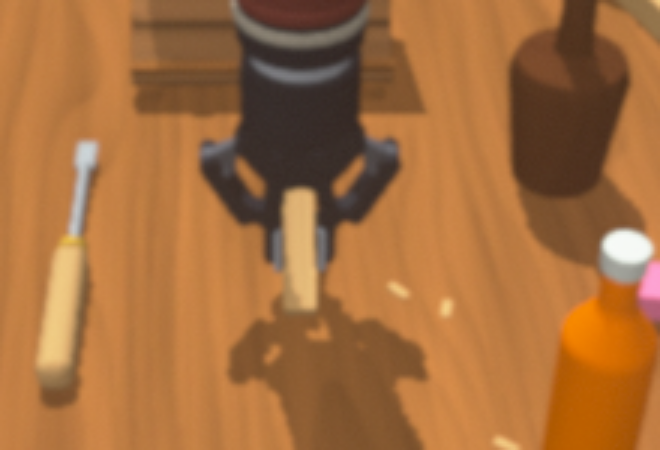

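View pics/w11.png

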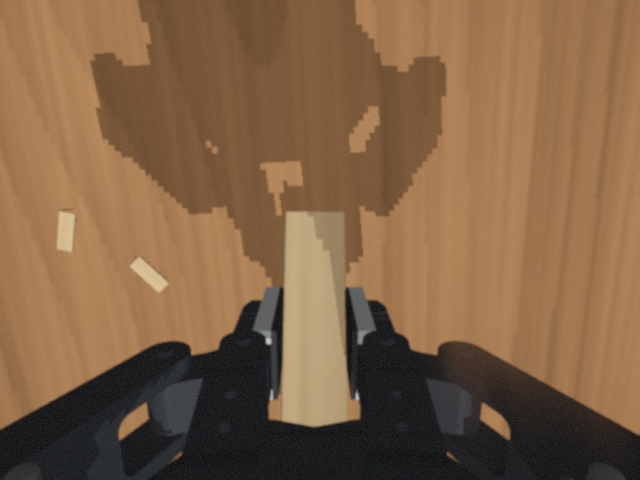

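The slat has turned from 35° to about 31° under 12 N of force. I'll go on in small steps.

carry_out(linear=[[0.06,0,0],[0.06,0,0],[0,0,0]], twist=[0,0,0])

```text
clock: 21.45
eef_pos: [0.5415, 0.0013, 0.1884]
tool_rot: [[0.004, -0.999, 0.049], [0.002, 0.049, 0.999], [-1.0, -0.004, 0.002]]
wrist_force: [-0.4, 8.6, 14.7]
gripper_width: 0.0212
```

carry_out(linear=[[0.06,0,0],[0.06,0,0],[0,0,0]], twist=[0,0,0])

```text
clock: 21.82
eef_pos: [0.5417, 0.0012, 0.1811]
tool_rot: [[0.005, -0.999, 0.049], [0.002, 0.049, 0.999], [-1.0, -0.005, 0.002]]
wrist_force: [1.7, 9.3, 13.0]
gripper_width: 0.021
```

```bash
python3 - <<'E'
from h import *
c=snap('wrist','w12')
P=cloud(c)*1000; print([P[v,315].round(0) for v in range(200,420,20)])
E
```

```text
[array([540., -40.,   1.]), array([540., -35.,  15.]), array([540., -29.,  17.]), array([541., -23.,  19.]), array([541., -16.,  21.]), array([541., -10.,  22.]), array([542.,  -4.,  24.]), array([542.,   3.,  26.]), array([542.,   9.,  28.]), array([542.,  15.,  30.]), array([543.,  21.,  32.])]
```

carry_out(linear=[[0.05,0,0],[0.03,0,0],[0,0,0]], twist=[0,0,0])

```text
clock: 22.25
eef_pos: [0.5419, 0.0011, 0.1766]
tool_rot: [[0.005, -0.999, 0.049], [0.002, 0.049, 0.999], [-1.0, -0.005, 0.002]]
wrist_force: [2.0, 8.0, 14.0]
gripper_width: 0.0216
```

carry_out(linear=[[0,0,0],[0,0,0],[0,0,0],[-0.5,0,0],[-0.6,0,0],[0,0,0.4],[0,0,0]], twist=[0,0,0,0,0,0,0], claw=0.5)

```text
clock: 23.12
eef_pos: [0.5415, 0.0252, 0.2403]
tool_rot: [[0.0, -0.999, 0.049], [0.0, 0.049, 0.999], [-1.0, -0.0, 0.0]]
wrist_force: [-0.6, -0.5, -0.2]
gripper_width: 0.043
```

```bash
python3 - <<'E'
from h import *
s=read_state(); p=s['eef_pos']*1000; R=s['tool_rot']; print(p,np.degrees(np.arctan2(R[1,1],R[0,1])))
c=snap('wrist','w13')
comps('w13',.012,.022,None,300)
E
```

```text
[541.4614841   25.22500835 240.2635866 ] 177.17528893646693
w13 2 [621. 256.] 5375 c [389.9  27.4] sz [ 15.5 165.7] ang 2.6 zmed 15.9 col [ 87. 105. 115.]
w13 10 [309. 282.] 12198 c [544.4  42.1] sz [149.5  22.1] ang 87.3 zmed 16.0 col [130. 171. 197.]
```

View pics/w13.png

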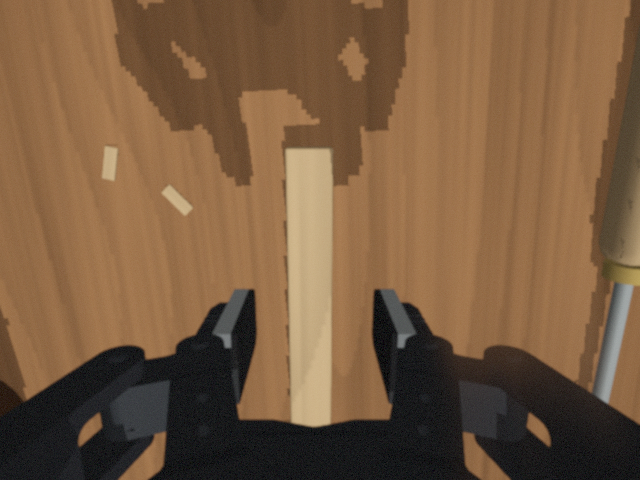

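The slat now lies flat on the bench at (309,282), measured at (544.4, 42.1) and 149.5 x 22.1 mm. I'll regrasp it at its centre.

carry_out(linear=[[0.4,-0.034,0.284],[0.5,0,0],[0.18,0,0],[0,0,0],[0,0,0]], twist=[0,0,0,0,0])

```text
clock: 23.8
eef_pos: [0.5449, 0.041, 0.1765]
tool_rot: [[0.001, -0.999, 0.051], [-0.0, 0.051, 0.999], [-1.0, -0.001, -0.0]]
wrist_force: [-0.5, 0.1, -0.1]
gripper_width: 0.0429
```

carry_out(linear=[[0,0,0],[0,0,0],[0,0,0],[0,0,0]], twist=[0,0,0,0], claw=1, newtons=40)

```text
clock: 24.3
eef_pos: [0.5451, 0.0412, 0.1766]
tool_rot: [[0.002, -0.999, 0.051], [-0.001, 0.051, 0.999], [-1.0, -0.002, -0.0]]
wrist_force: [-0.3, -0.5, 6.6]
gripper_width: 0.0208
```

carry_out(linear=[[-0.6,0,0],[-0.7,0,0],[-0.7,0,0],[0,0,0],[0,0,0],[0,0,0],[0,0,0],[0,0,0]], twist=[1,1,1,1,1,1,1,1])

```text
clock: 25.3
eef_pos: [0.5444, 0.0414, 0.2955]
tool_rot: [[0.0, -0.118, 0.993], [0.0, 0.993, 0.118], [-1.0, -0.0, 0.0]]
wrist_force: [0.5, -0.5, -0.4]
gripper_width: 0.0208
```

carry_out(linear=[[0,0,0],[0,-0.95,-0.12],[0,-0.95,-0.12],[0,-0.95,-0.12],[0,-0.95,-0.12],[0,-0.95,-0.12],[0,-0.95,-0.12],[0,-0.935,-0.103]], twist=[0.3,0,0,0,0,0,0,0])

```text
clock: 26.3
eef_pos: [0.5232, -0.3611, 0.2955]
tool_rot: [[0.0, -0.071, 0.997], [-0.0, 0.997, 0.071], [-1.0, -0.0, 0.0]]
wrist_force: [0.8, -0.5, 0.9]
gripper_width: 0.0209
```

carry_out(linear=[[0,0,0],[0,0,0],[0,0,0]], twist=[0,0,0])

```text
clock: 26.68
eef_pos: [0.5239, -0.3581, 0.2956]
tool_rot: [[0.0, -0.073, 0.997], [0.0, 0.997, 0.073], [-1.0, 0.0, 0.0]]
wrist_force: [1.3, 0.5, -0.1]
gripper_width: 0.0208
```

```bash
python3 - <<'E'
from h import *
s=read_state(); p=s['eef_pos']*1000; R=s['tool_rot']; print(p,np.degrees(np.arctan2(R[1,1],R[0,1])),s['joints'],s['gripper_width'],s['wrist_force'])
c=snap('wrist','w14')
comps('w14',.047,.06,None,300)
comps('w14',.10,.16,None,300)
d=np.array([524.4-p[0],-359.4-p[1],0]); print(d@R/60)
E
```

```text
[ 523.89591833 -358.07733547  295.57303028] 94.1769949044728 [-8.05286133e-01  2.16091712e-01  2.22611570e-02  1.37704304e+00
  2.35233512e-04 -8.78188442e-01] 0.020797368910925727 [ 1.29840371  0.5234819  -0.09524757]
w14 1 [68. 22.] 1539 c [ 421.2 -485.7] sz [13.7 55.1] ang 15.2 zmed 56.1 col [23. 36. 53.]
w14 26 [263. 172.] 2147 c [ 482.1 -387.9] sz [35.8 15.3] ang 4.1 zmed 54.0 col [113. 151. 176.]
w14 27 [447. 173.] 14041 c [ 475.6 -295.3] sz [36.2 99.7] ang 3.6 zmed 54.0 col [116. 154. 179.]
w14 28 [ 64. 168.] 1620 c [ 489.5 -495.3] sz [50.5 25.8] ang 90.0 zmed 56.6 col [ 76. 104. 125.]
w14 50 [ 73. 305.] 2010 c [ 558.6 -493.6] sz [74.  23.3] ang 71.4 zmed 55.6 col [ 67.  93. 111.]
w14 52 [458. 325.] 6064 c [ 563.9 -280.2] sz [35.9 78.5] ang 4.1 zmed 53.9 col [109. 146. 170.]
w14 1 [313. 269.] 25721 c [ 507.3 -362.5] sz [113.5  47.4] ang 15.8 zmed 135.0 col [ 98. 128. 148.]
[-3.84601289e-06 -2.25977904e-02  6.77338082e-03]
```

View pics/w14.png

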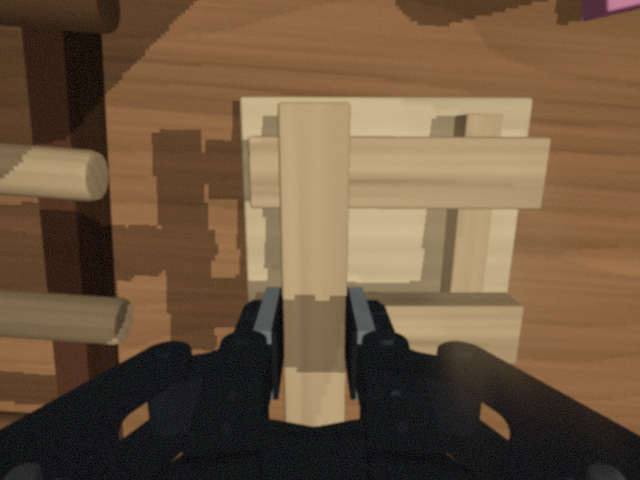

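The slat is at (315,265), held squarely across both blanks. I'll lower it, watching for contact at a TCP z of about 0.2306.

carry_out(linear=[[0.5,-0.022,0],[0.4,0,0],[0.13,0,0],[0.05,0,0],[0,0,0],[0,0,0]], twist=[0,0,0,0,0,0])

```text
clock: 27.48
eef_pos: [0.524, -0.3608, 0.2316]
tool_rot: [[0.001, -0.072, 0.997], [-0.001, 0.997, 0.072], [-1.0, -0.001, 0.001]]
wrist_force: [0.0, 0.5, -0.7]
gripper_width: 0.0208
```

carry_out(linear=[[0.025,0,0],[0,0,0],[0,0,0]], twist=[0,0,0])

```text
clock: 27.85
eef_pos: [0.524, -0.3609, 0.2307]
tool_rot: [[0.001, -0.071, 0.997], [-0.001, 0.997, 0.071], [-1.0, -0.001, 0.001]]
wrist_force: [-1.0, 2.0, 7.6]
gripper_width: 0.0208
```

carry_out(linear=[[0,0,0],[0,0,0],[0,0,0],[-0.4,0,0],[-0.8,0,0],[-0.9,0,0],[-0.6,0,0],[0,0,0]], twist=[0,0,0,0,0,0,0,0], claw=0.5)

```text
clock: 28.85
eef_pos: [0.5242, -0.361, 0.3949]
tool_rot: [[0.004, -0.072, 0.997], [-0.004, 0.997, 0.072], [-1.0, -0.004, 0.004]]
wrist_force: [-0.2, 0.2, -0.6]
gripper_width: 0.0426
```

```bash
python3 - <<'E'
from h import *
s=read_state(); p=s['eef_pos']*1000; R=s['tool_rot']; print(p,np.degrees(np.arctan2(R[1,1],R[0,1])),s['gripper_width'])
c=snap('wrist','w15')
comps('w15',.066,.076,None,300)
comps('w15',.047,.06,None,300)
E
```

```text
[ 524.17183877 -361.04313839  394.89860291] 94.10220859600874 0.042639442940414995
w15 90 [316. 215.] 6160 c [ 526.3 -362.3] sz [150.  22.] ang 4.2 zmed 70.0 col [124. 164. 189.]
w15 1 [105.  42.] 1703 c [ 409.7 -520.5] sz [119.2  26. ] ang 89.9 zmed 57.5 col [30. 47. 68.]
w15 47 [100. 151.] 1404 c [ 489.6 -530.3] sz [ 25.7 119. ] ang 0.0 zmed 57.3 col [ 79. 109. 131.]
w15 48 [287. 157.] 1237 c [ 482.1 -386.5] sz [35.8 18. ] ang 3.4 zmed 54.0 col [101. 136. 159.]
w15 49 [405. 157.] 7339 c [ 475.9 -299.9] sz [ 35.5 108.1] ang 4.1 zmed 54.0 col [123. 163. 188.]
w15 73 [116. 248.] 1276 c [ 569.3 -520.7] sz [119.3  25.7] ang 89.8 zmed 56.5 col [ 78. 107. 127.]
w15 84 [288. 272.] 1150 c [ 571.3 -380.8] sz [36.2 20.3] ang 4.6 zmed 54.0 col [103. 138. 161.]
w15 85 [398. 272.] 5879 c [ 565.2 -294.1] sz [ 36.  106.3] ang 4.2 zmed 53.9 col [121. 160. 185.]
w15 118 [103. 338.] 1476 c [ 638.8 -530.8] sz [119.6  11.4] ang 86.6 zmed 55.7 col [ 47.  73. 103.]
```

View pics/w15.png

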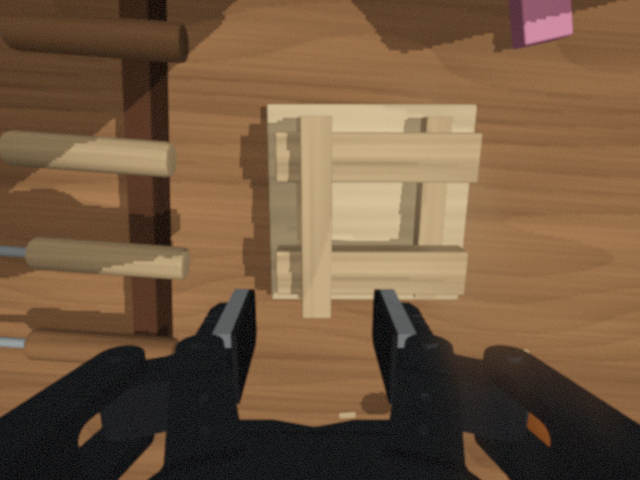

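Slat 1 is flat at a height of 70 mm, at (526.3, -362.3) and yaw 4.2°. It lies squarely across both blanks at (316,215). Next is the second slat.

carry_out(linear=[[-0.1,0.95,0.1],[0,0.95,0.1],[0,0.95,0.1],[0,0.95,0.1],[0,0.95,0.1],[0,0.95,0.1],[0,0.95,0.1],[0,0.95,0.1]], twist=[0,0,0,0,0,0,0,0])

```text
clock: 29.9
eef_pos: [0.5385, 0.0996, 0.3954]
tool_rot: [[-0.002, -0.071, 0.997], [0.0, 0.997, 0.071], [-1.0, 0.0, -0.002]]
wrist_force: [-0.1, -0.2, -1.3]
gripper_width: 0.0426
```

carry_out(linear=[[0,0.95,0.062],[0,0.95,0],[0,0.858,0],[0,0,0],[0,0,0],[0,0,0],[0,0,0],[0,0,0]], twist=[0,0,0,-1,-1,-1,-1,-1])

```text
clock: 30.9
eef_pos: [0.5306, 0.263, 0.3951]
tool_rot: [[-0.003, -0.813, 0.582], [-0.001, 0.582, 0.813], [-1.0, 0.002, -0.002]]
wrist_force: [-0.0, 0.3, 0.8]
gripper_width: 0.0426
```

carry_out(linear=[[0,0,0],[0,0,0],[0,0,0],[0,0,0],[0.6,0,0],[0.3,0,0],[0,0,0],[0,0,0]], twist=[-1,-1,-1,-0.295,0,0,0,0])

```text
clock: 31.9
eef_pos: [0.531, 0.2631, 0.3439]
tool_rot: [[0.001, -0.999, 0.051], [0.0, 0.051, 0.999], [-1.0, -0.001, 0.0]]
wrist_force: [-0.1, -0.4, 0.2]
gripper_width: 0.0424
```

```bash
python3 - <<'E'
from h import *
s_=read_state(); p=s_['eef_pos']*1000; R=s_['tool_rot']; print(p,np.degrees(np.arctan2(R[1,1],R[0,1])),s_['gripper_width'])
n,s,w=np.load('pics/nsw.npy'); e=np.array([s[0],s[1],0]);e/=np.linalg.norm(e)
print('e',p@e,'W',p@w)
c=snap('wrist','w16');P=cloud(c)*1000
h=P@n;Sx=P@s;Wx=P@w
for a,b in((-545,-480),(-475,-420)):
    m=(h>-117.5)&(h<-111)&(Sx>230)&(Sx<270)&(Wx>a)&(Wx<b)&(c['range_z']>0)
    print(m.sum(), np.percentile(Wx[m],[1,99]) if m.sum() else '')
E
```

```text
[530.98438607 263.05761968 343.85376693] 177.05039962449337 0.0424388958564713
e 290.48668394848215 W -516.4893183515154
1934 [-528.53005995 -506.87590906]
0
```

View pics/w16.png

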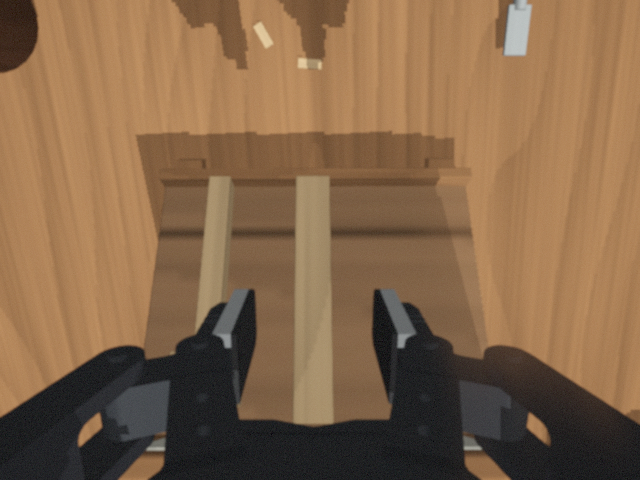

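The slat is centred at (313,300), with the spoon's stem at (215,240), clear of the left finger by about 17 mm. I'll go down.

carry_out(linear=[[0.6,-0.02,-0.008],[0.6,0,0],[0.4,0,0],[0.25,0,0],[0.13,0,0],[0,0,0],[0,0,0]], twist=[0,0,0,0,0,0,0])

```text
clock: 32.83
eef_pos: [0.5325, 0.2626, 0.2254]
tool_rot: [[0.002, -0.999, 0.051], [0.0, 0.051, 0.999], [-1.0, -0.002, 0.0]]
wrist_force: [0.7, 0.2, 0.0]
gripper_width: 0.0426
```

carry_out(linear=[[0,0,0],[0,0,0],[0,0,0],[0,0,0],[0,0,0]], twist=[0,0,0,0,0], claw=1, newtons=30)

```text
clock: 33.45
eef_pos: [0.5324, 0.2626, 0.2252]
tool_rot: [[0.002, -0.999, 0.051], [0.0, 0.051, 0.999], [-1.0, -0.001, 0.0]]
wrist_force: [-1.0, -0.4, 6.0]
gripper_width: 0.0213
```

carry_out(linear=[[-0.205,0,-0.144],[-0.273,0,-0.191],[-0.41,0,-0.29],[-0.5,0,-0.4],[-0.5,0,-0.6],[0,0,-0.9],[0,0,0],[0,0,0]], twist=[0,0,0,0,0,0,0,0])

```text
clock: 34.45
eef_pos: [0.5241, 0.1108, 0.338]
tool_rot: [[0.0, -0.999, 0.053], [0.0, 0.053, 0.999], [-1.0, -0.0, 0.0]]
wrist_force: [-0.4, 0.1, -0.1]
gripper_width: 0.0213
```

```bash
python3 - <<'E'
from h import *
s_=read_state(); p=s_['eef_pos']*1000; print(p,s_['wrist_force'],s_['gripper_width'])
c=snap('side','s17'); snap('wrist','w17')
E
```

```text
[524.12879435 110.8471869  337.9629013 ] [-0.40928062  0.12084847 -0.10791177] 0.021275594706778676
```

View pics/s17.png

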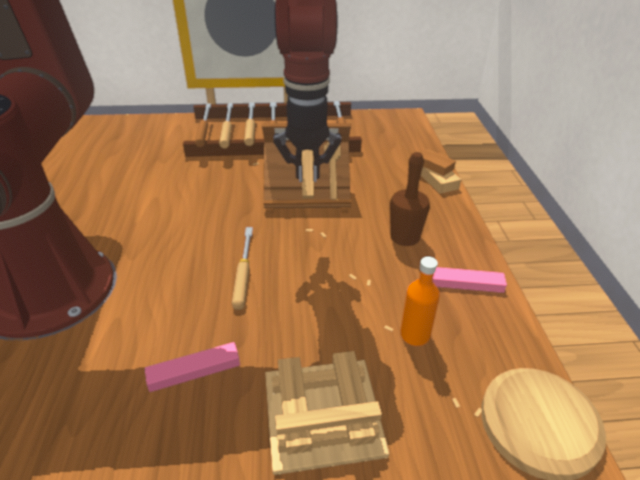

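View pics/w17.png

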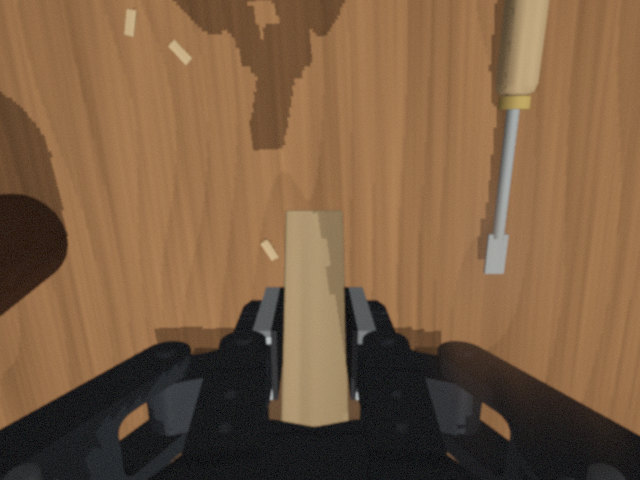

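Slat 2 is held the same way as the first was, and the spoon is still in the rack at (333,180). I'll flatten it on the same free patch.

carry_out(linear=[[0,-0.2,-0.8],[0,-0.177,-0.8],[0.4,0,-0.213],[0.9,0,0],[0.6,0,0],[0.25,0,0],[0.1,0,0],[0,0,0]], twist=[0,0,0,0,0,0,0,0], newtons=20)

```text
clock: 35.55
eef_pos: [0.5418, 0.0015, 0.2036]
tool_rot: [[0.001, -0.999, 0.051], [-0.0, 0.051, 0.999], [-1.0, -0.001, -0.0]]
wrist_force: [0.6, -0.4, 0.2]
gripper_width: 0.0214
```

carry_out(linear=[[0.06,0,0],[0.06,0,0],[0.06,0,0],[0.06,0,0],[0,0,0]], twist=[0,0,0,0,0])

```text
clock: 36.17
eef_pos: [0.5427, 0.0022, 0.1912]
tool_rot: [[0.005, -0.999, 0.05], [0.002, 0.05, 0.999], [-1.0, -0.005, 0.002]]
wrist_force: [-0.7, 9.3, 14.9]
gripper_width: 0.0211
```

carry_out(linear=[[0.06,0,0],[0.06,0,0],[0.06,0,0],[0.05,0,0],[0,0,0]], twist=[0,0,0,0,0])

```text
clock: 36.8
eef_pos: [0.5432, 0.002, 0.1776]
tool_rot: [[0.007, -0.999, 0.05], [0.001, 0.05, 0.999], [-1.0, -0.007, 0.002]]
wrist_force: [2.2, 8.4, 13.6]
gripper_width: 0.021
```

carry_out(linear=[[0,0,0],[0,0,0],[0,0,0],[-0.5,0,0],[-0.6,0,0],[0,0,0.4],[0,0,0],[0,0,0]], twist=[0,0,0,0,0,0,0,0], claw=0.5)

```text
clock: 37.8
eef_pos: [0.5422, 0.0251, 0.2398]
tool_rot: [[-0.001, -0.999, 0.051], [-0.0, 0.051, 0.999], [-1.0, 0.001, -0.0]]
wrist_force: [-0.9, 0.2, -0.2]
gripper_width: 0.0427
```

```bash
python3 - <<'E'
from h import *
s=read_state(); p=s['eef_pos']*1000; R=s['tool_rot']; print(p,np.degrees(np.arctan2(R[1,1],R[0,1])))
c=snap('wrist','w18')
comps('w18',.012,.022,None,300)
E
```

```text
[542.22798781  25.09677932 239.79407016] 177.05903685549453
w18 4 [622. 260.] 5248 c [390.6  29.6] sz [ 13.5 160.5] ang 2.6 zmed 15.9 col [ 88. 106. 116.]
w18 14 [307. 284.] 11994 c [546.2  42.3] sz [146.7  22.1] ang 86.9 zmed 16.0 col [131. 171. 197.]
```

View pics/w18.png

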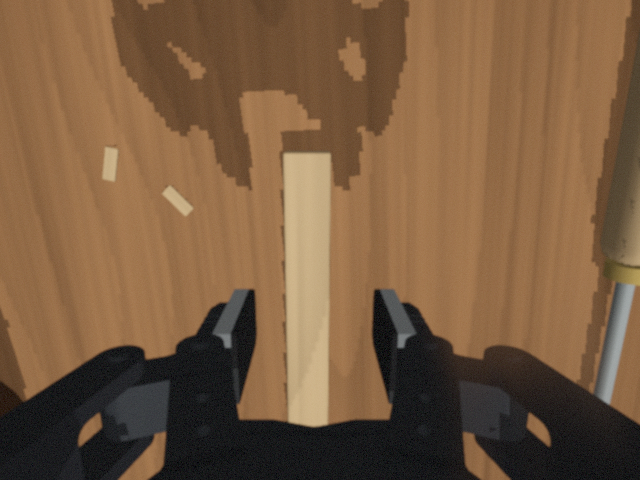

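Slat 2 is flat on the bench at (307,284). Its far end is hidden by about 3 mm, so its centre is at about (546.3, 43.9). I'll regrasp it there.

carry_out(linear=[[0.4,-0.052,0.316],[0.5,0,0],[0.17,0,0],[0,0,0],[0,0,0]], twist=[0,0,0,0,0])

```text
clock: 38.48
eef_pos: [0.5471, 0.0437, 0.1774]
tool_rot: [[0.002, -0.999, 0.052], [-0.0, 0.052, 0.999], [-1.0, -0.002, -0.0]]
wrist_force: [-0.8, -0.2, 0.0]
gripper_width: 0.0427
```

carry_out(linear=[[0,0,0],[0,0,0],[0,0,0],[0,0,0]], twist=[0,0,0,0], claw=1, newtons=40)

```text
clock: 38.98
eef_pos: [0.5472, 0.044, 0.1774]
tool_rot: [[0.002, -0.999, 0.052], [-0.001, 0.052, 0.999], [-1.0, -0.002, -0.0]]
wrist_force: [0.1, -0.1, 6.4]
gripper_width: 0.0211
```

carry_out(linear=[[-0.6,0,0],[-0.7,0,0],[-0.7,0,0],[0,0,0],[0,0,0],[0,0,0],[0,0,0],[0,0,0]], twist=[1,1,1,1,1,1,1,1])

```text
clock: 39.98
eef_pos: [0.5465, 0.0441, 0.2963]
tool_rot: [[0.0, -0.117, 0.993], [-0.0, 0.993, 0.117], [-1.0, -0.0, 0.0]]
wrist_force: [0.6, -0.7, -0.3]
gripper_width: 0.0209
```

carry_out(linear=[[0,0,0],[0,-0.9,-0.14],[0,-0.9,-0.14],[0,-0.9,-0.14],[0,-0.9,-0.14],[0,-0.9,-0.14],[0,-0.782,-0.135],[0,0,0]], twist=[0.29,0,0,0,0,0,0,0])

```text
clock: 40.98
eef_pos: [0.5188, -0.2786, 0.296]
tool_rot: [[0.0, -0.068, 0.998], [-0.001, 0.998, 0.068], [-1.0, -0.001, -0.0]]
wrist_force: [0.3, -0.2, -0.3]
gripper_width: 0.0212
```

carry_out(linear=[[0,0,0],[0,0,0]], twist=[0,0])

```text
clock: 41.22
eef_pos: [0.5197, -0.2745, 0.2962]
tool_rot: [[0.0, -0.074, 0.997], [0.0, 0.997, 0.074], [-1.0, 0.0, 0.0]]
wrist_force: [-0.2, 0.3, 0.4]
gripper_width: 0.0207
```

```bash
python3 - <<'E'
from h import *
s=read_state(); p=s['eef_pos']*1000; R=s['tool_rot']; print(p,np.degrees(np.arctan2(R[1,1],R[0,1])),s['gripper_width'],s['wrist_force'])
c=snap('wrist','w19')
d=np.array([519.2-p[0],-275.6-p[1],0]); print(d@R/60)
E
```

```text
[ 519.74362562 -274.51641112  296.24463307] 94.22357186181387 0.02070768490029191 [-0.20573251  0.29713534  0.40856539]
[-4.41037671e-06 -1.73434818e-02 -1.03658989e-02]
```

View pics/w19.png

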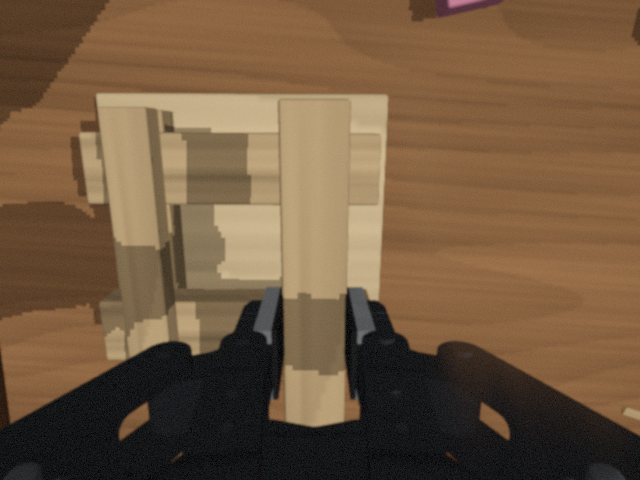

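Slat 2 is at (315,260), parallel to slat 1 at (140,230), over the near side. I'll lower it.

carry_out(linear=[[0.5,-0.017,-0.01],[0.4,0,0],[0.13,0,0],[0.06,0,0],[0,0,0],[0,0,0]], twist=[0,0,0,0,0,0])

```text
clock: 42.02
eef_pos: [0.5194, -0.2768, 0.2317]
tool_rot: [[0.001, -0.073, 0.997], [-0.001, 0.997, 0.073], [-1.0, -0.001, 0.001]]
wrist_force: [-0.2, 0.8, 0.6]
gripper_width: 0.0209
```

carry_out(linear=[[0.02,0,0],[0,0,0],[0,0,0]], twist=[0,0,0])

```text
clock: 42.4
eef_pos: [0.5193, -0.2768, 0.2314]
tool_rot: [[0.001, -0.072, 0.997], [-0.001, 0.997, 0.072], [-1.0, -0.001, 0.001]]
wrist_force: [-2.4, 2.8, 10.1]
gripper_width: 0.0207
```

carry_out(linear=[[0,0,0],[0,0,0],[0,0,0],[-0.4,0,0],[-0.8,0,0],[-0.9,0,0],[-0.6,0,0],[0,0,0]], twist=[0,0,0,0,0,0,0,0], claw=0.5)

```text
clock: 43.4
eef_pos: [0.5195, -0.2771, 0.3951]
tool_rot: [[0.004, -0.072, 0.997], [-0.004, 0.997, 0.072], [-1.0, -0.004, 0.004]]
wrist_force: [-0.2, -0.8, -0.7]
gripper_width: 0.0425
```

```bash
python3 - <<'E'
from h import *
s=read_state(); p=s['eef_pos']*1000; R=s['tool_rot']; print(p,s['gripper_width'])
snap('wrist','w20'); snap('side','s20'); snap('scene','c20')
ws=lambda i,P:(P[...,0]>.35)&(P[...,0]<.65)&(P[...,1]<-.2)&(P[...,1]>-.45)
for t in('w20','c20','s20'):
    comps(t,.065,.077,ws,300); comps(t,.047,.06,ws,300); 
for t in ('side0','s20'):
    comps(t,.016,.026,lambda i,P:(P[...,0]>.34)&(P[...,0]<.43)&(abs(P[...,1])<.2),150)
    comps(t,.1,.17,lambda i,P:(P[...,0]>.64)&(P[...,0]<.82)&(abs(P[...,1])<.25),150)
n,s_,w=np.load('pics/nsw.npy')
for t in ('side0','s20'):
    c=load(t);P=cloud(c)*1000
    m=(P@n>-118)&(P@n<-108)&(P@w<-555)&(P@w>-610)&(P@s_>235)&(P@s_<330)&(c['range_z']>0); print(m.sum(),np.percentile((P@w)[m],[2,50,98]))
E
```

```text
[ 519.50955283 -277.1210164   395.11489034] 0.04252692673921837
w20 1 [199. 210.] 6255 c [ 526.3 -362.2] sz [149.8  22.8] ang 4.2 zmed 70.0 col [113. 150. 174.]
w20 2 [315. 213.] 6162 c [ 520.2 -278.4] sz [149.5  22. ] ang 4.1 zmed 70.0 col [120. 159. 184.]
w20 1 [255. 156.] 4408 c [ 495.5 -322.9] sz [94.7 61.8] ang 4.2 zmed 54.1 col [111. 148. 172.]
w20 2 [170. 155.] 925 c [ 482.3 -388.4] sz [35.7 14.8] ang 3.3 zmed 54.1 col [101. 136. 160.]
w20 3 [348. 155.] 1623 c [ 472.9 -257.9] sz [35.6 24.2] ang 3.5 zmed 54.0 col [120. 159. 184.]
w20 5 [261. 270.] 3503 c [ 567.2 -317.8] sz [47.  62.6] ang 6.1 zmed 54.0 col [110. 147. 171.]
w20 6 [179. 270.] 877 c [ 571.4 -382.7] sz [35.7 16. ] ang 3.7 zmed 54.0 col [101. 136. 159.]
w20 7 [344. 270.] 1259 c [ 562.2 -252.5] sz [35.9 22.5] ang 4.6 zmed 54.0 col [117. 156. 181.]
c20 1 [249. 163.] 329 c [ 525.9 -359.2] sz [150.8  27.2] ang 3.3 zmed 69.8 col [104. 150. 184.]
c20 2 [266. 176.] 364 c [ 521.4 -276.1] sz [149.1  27.5] ang 4.7 zmed 69.8 col [114. 164. 201.]
c20 1 [252. 171.] 332 c [ 526.5 -334.9] sz [ 54.4 149.4] ang 88.6 zmed 54.5 col [1
[... 1487 characters left out ...]
71.22133741]Traceback (most recent call last):
  File "<stdin>", line 13, in <module>
    return _quantile_unchecked(
        a, q, axis, out, overwrite_input, method, keepdims, weights)
    return _ureduce(a,
                    func=_quantile_ureduce_func,
    ...<5 lines>...
                    overwrite_input=overwrite_input,
                    method=method)
    r = func(a, **kwargs)
    result = _quantile(arr,
                       quantiles=q,
    ...<2 lines>...
                       out=out,
                       weights=wgt)
    slices_having_nans = np.isnan(arr[-1, ...])
                                  ~~~^^^^^^^^^
IndexError: index -1 is out of bounds for axis 0 with size 0
```

View pics/w20.png

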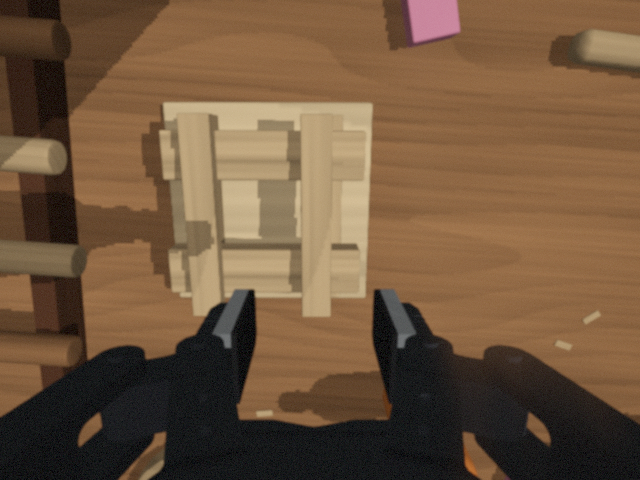

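View pics/s20.png

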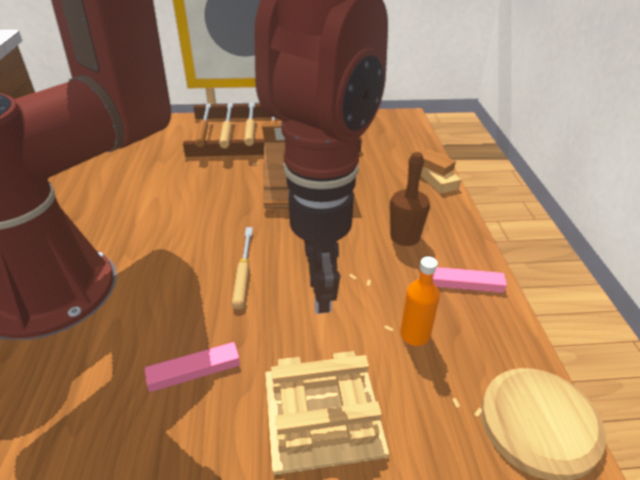

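```bash
python3 - <<'E'
from h import *
n,s_,w=np.load('pics/nsw.npy')
for t in ('side0','s17'):
    c=load(t);P=cloud(c)*1000
    m=(P@n>-118)&(P@n<-108)&(P@w<-555)&(P@w>-610)&(P@s_>225)&(P@s_<330)&(c['range_z']>0)
    if m.any(): print(t,m.sum(),np.percentile((P@w)[m],[2,50,98]),(P@s_)[m].min())
print(close_job()); print(read_state()['clock'])
E
```

```text
side0 239 [-601.35784568 -577.47580182 -568.00885844] 225.31753756376426
s17 236 [-593.24869694 -577.88452038 -566.42570419] 225.19633656645243
the job is handed in; nothing more can be done
None
the job is handed in; nothing more can be done
```

The drying stack is built and I handed the job in shortly after 43.4 s on the clock, within the 72 s limit. No verdict was reported.

**What I did**
- I laid the two wood-coloured blanks flat across the bearers and ignored the pink look-alikes.
- The tool could not tilt, so I drew each slat out square to the rack's slope, under the overhanging board. I pressed it flat on free bench, regrasped it at its centre and laid it across the blanks.

**Last checks (wrist camera)**

| Item | Measured | Wanted |
|---|---|---|
| Blank underside height | 32 mm (tops at 54 mm) | 27–37 mm |
| Blank centres apart | about 90 mm | 60 mm or more |
| Blank angle off square | about 0.2° or less | under 8° |
| Slat underside height | 54 mm (tops at 70 mm) | 49–59 mm |
| Slat offset from the middle | -45 and +39 mm | 14–68 mm, either side |
| Slat centres apart | about 84 mm | 47 mm or more |
| Slat lengthways offset | about 1 mm | within 22 mm |
| Slat angle off square | about 0.1° | under 8° |

The gripper was open and clear above the stack. The glue bottle and mallet were unmoved within a millimetre. The gouge showed no movement beyond measurement scatter.

**What failed or disagreed**
- In the last side view the arm hid the spoon, so the final spoon check failed. An earlier view, taken after both slats were out, showed it unmoved in the rack (centre within 0.5 mm), and nothing went near it afterwards.
- The side camera reads heights about 1.5 mm higher than the wrist camera, which is within its calibration.

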